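# Seat a filter cell's cover with its four wing screws, crosswise

### The job

Close the filter cell: draw its steel cover down onto the gasket with the four red wing screws, turning them clockwise, a little at a time and always going from a screw to the one diagonally opposite, so that the plate never cocks. In the first round turn each screw about 0.75 rad (43 degrees), so that all four are part-way down and none is tight; in the second round turn each one, crosswise again, until it goes firm and is snug, but do not overtighten. Leave the cover flat, take the hand off, and disturb nothing else on the bench.

Things in the scene. Friction and masses are not known exactly. Their poses are not given: they have to be found in the camera images.
- cell: the cell's aluminium housing, fixed to the bench, 124x124 mm, 40 mm high, with a hose stub (28 mm long) on its -x side; origin under its centre, z up
- cover: square steel cover, 116x116x10 mm, held by springs 10 mm above the housing's top; origin at the centre of its underside (z 50 mm at the start), z up. It sinks 2.8 to 4.4 mm until it meets the gasket, whose thickness is unknown. It must not tilt over 1.9 degrees: one screw run fully down by itself can tilt it that far, one turned 0.75 rad does not.
- screw1_grip (a point): centre of the wing of red screw 1 at the cover's corner +x +y (38 mm from centre in each); opposite on the diagonal: screw 3. The wing is an upright bar 38 mm long, 11 mm thick, 24 mm high: x along the bar, y across it (grip across y), z up. Below the bar only a 10 mm stem and an 18 mm wide collar, 5 mm high. Bar bottom 15 mm above the cover at the start, later 13.
- screw2_grip (a point): centre of the wing of red screw 2, at corner +x -y; axes and size as screw 1; diagonally opposite screw 4. Clockwise from above draws any of the screws down 3.5 mm per rad (this point sinks with it and the hand should follow). Each starts 0.5 to 1.2 mm clear of the cover; start to snug takes 1.2 to 2.1 rad in all, differing from screw to screw. The wing's direction tells nothing of its depth.
- screw3_grip (a point): centre of the wing of red screw 3, at corner -x -y; axes and size as screw 1; diagonally opposite screw 1. For all screws: drag while turning is about 0.26 N m until the cover sits on the gasket, then a stiff washer under the screw is squeezed and the torque climbs about 0.26 N m per mm of squeeze; a screw stays where it is left.
- screw4_grip (a point): centre of the wing of red screw 4, at corner -x +y; axes and size as screw 1; diagonally opposite screw 2. For all screws: snug is a washer squeeze of 0.35 to 0.95 mm, over 1.0 is overtightened. With the hand at rest after a small turn, still gripping, it feels -0.25 to 0.1 N m while loose, then rises within about 0.25 rad to snug at 0.3 to 0.55 N m (aim at 0.45).
- label_tape: roll of white tape lying flat, 68 mm across, 18 mm high; origin under its centre
- iodine_bottle: small amber bottle with a white cap, 43 mm across, 96 mm high; origin under its centre
- beaker_small: small glass beaker, 57 mm across, 65 mm high; origin under its centre
- flask_blue: conical flask with a blue rim, 91 mm across, 152 mm high; origin under its centre

How it is judged:
On the way, in this order (a step that is already met when the one before it is completed fails the run):
1. first round: the two screws of one diagonal are drawn at least 2.0 mm below their topmost position and not tight, before either screw of the other diagonal is turned (((z of each of screw1_grip, screw3_grip in the frame of cell below 0.0852 m and z of each of screw2_grip, screw4_grip in the frame of cell above 0.0862 m and z of each of screw1_grip, screw3_grip in the frame of cover above 0.03575 m) or (z of each of screw2_grip, screw4_grip in the frame of cell below 0.0852 m and z of each of screw1_grip, screw3_grip in the frame of cell above 0.0862 m and z of each of screw2_grip, screw4_grip in the frame of cover above 0.03575 m))), for 0.2 s.
2. all four screws are drawn at least 2.0 mm down and none is tight yet (washers squeezed less than 0.25 mm) (z of each of screw1_grip, screw2_grip, screw3_grip, screw4_grip in the frame of cell below 0.0852 m and z of each of screw1_grip, screw2_grip, screw3_grip, screw4_grip in the frame of cover above 0.03575 m), for 0.2 s.
3. second round: the two screws of one diagonal are snug (washers squeezed more than 0.35 mm) before either of the other diagonal is tight (((z of each of screw1_grip, screw3_grip in the frame of cover below 0.03565 m and z of each of screw2_grip, screw4_grip in the frame of cover above 0.03575 m) or (z of each of screw2_grip, screw4_grip in the frame of cover below 0.03565 m and z of each of screw1_grip, screw3_grip in the frame of cover above 0.03575 m))), for 0.2 s.
At the end, for the whole second after the job is handed in: all four screws snug (spring washer squeezed 0.35 to 0.95 mm), the cover down on the gasket (sunk at least 2.6 mm), level within 0.34 degrees (0.006 rad) and at rest, the bystanders within 20 mm of where they stood (z of screw1_grip in the frame of cover between 0.03505 and 0.03565 m and z of screw2_grip in the frame of cover between 0.03505 and 0.03565 m and z of screw3_grip in the frame of cover between 0.03505 and 0.03565 m and z of screw4_grip in the frame of cover between 0.03505 and 0.03565 m and angle between cover's own z axis and vertical below 0.006 rad and z of cover in the frame of cell below 0.0474 m and linear speed of cover below 0.005 m/s and distance of each of label_tape, iodine_bottle, beaker_small, flask_blue from where it was at the start of the episode below 0.02 m); the robot touches nothing.
It fails at once if the cover tilts more than 1.9 degrees (0.033 rad) (angle between cover's own z axis and vertical above 0.033 rad).
It fails at once if a screw is overtightened (washer squeezed more than 1.0 mm) (z of any of screw1_grip, screw2_grip, screw3_grip, screw4_grip in the frame of cover below 0.035 m).
It fails at once if a bystander is moved more than 20 mm (distance of any of label_tape, iodine_bottle, beaker_small, flask_blue from where it was at the start of the episode above 0.02 m).
It also fails if it takes over 72 s, if anything falls off the work surface, if the arm or the gripper's body presses on something with over 40 N, if the wrist force passes 120 N, or if a joint passes its speed limit or range.

### The arm

A 6-joint arm with a two-finger parallel gripper is mounted at the origin on a cart in front of the work surface, level with it; the furniture and walls round the work are solid. World frame = base frame: x ahead of the robot, y to its left, z up, the work surface at z = 0. Lengths are in m, angles in rad, forces in N, time in s.
With the tool pointing down it reaches from about 0.35 to 0.95 m from the base axis. Payload 17.4 kg.
Tool frame: the origin (TCP) lies at the centre of the arm's flange, where the gripper is bolted on; the fingertips stand 186 mm ahead of it and the grasp point (between the pads) lies 167 mm ahead of it; z points along the fingers, y is the direction in which the jaws open and shut (so a half turn about z gives the same grasp; the last joint's range is limited). The gripper opens to 93 mm and grips with 3 to 60 N. Pads are 15 mm wide; open, the fingers measure 128 mm over their backs; the gripper's body (75 mm by 188 mm) begins 65 mm behind the grasp point.
Start: joints at [1.223, 0.116, 1.442, -0, 1.584, -0.038], TCP at [0.206, 0.643, 0.405] pointing down, gripper open.
Joint ranges: [-2.83, 2.83], [-0.83, 2.19], [0.07, 2.5], [-1.14, 4.28], [0.01, 3], [-2.97, 2.97]. Speed limits (rad/s): [1.89, 1.89, 2.22, 3.14, 3.14, 3.14].

### API

Orientations are given as a unit quaternion [w, x, y, z].
In Python, from rig import manip, grab_frame, camera_info gives the robot as it stands. The module is installed in compiled form; this text tells all that it offers.
- The arm moves only by the shell command python3 -m crank 'ROWS' [FORCE]. ROWS is JSON, a list of rows, each a list of 7 numbers: the turn, a rotation vector about the tool's x, y, z in rad, then the shift along the tool's x, y, z in mm, then the opening in per cent of the stroke, from 0 (shut) to 100 (fully open). In form: [[ax, ay, az, x, y, z, gripper], ...]. A call has 1 to 5 rows; each row is the pose to reach, as a shift and turn from the pose commanded when the call began, along the tool's axes at that moment; what a row does not reach only later rows make up. A row lasts 1/10 s, in which the tool goes at most 50 mm and 8.59 degrees, less where a joint would pass 70% of its speed; a pose out of reach is approached as far as the arm can. A call with a gripper value outside its range is refused whole. The fingers move at their own pace and stop on an object; FORCE is the grip in N (left out, the last holds). Time passes only in rows, so rows that repeat a pose let the fingers close. It gives the time, the measured TCP pose, the force and the opening at its end, in the units of the state.
- manip.get_state(): the state, without advancing time (a new reading comes with each control period).
- grab_frame(name): name is "scene" or "top" or "wrist"; returns (picture, depth): 420x560x3 uint8, blue, green, red; 420x560 float32, m along the optical axis (not along the pixel's ray), 0 where there is no reading.
- camera_info(name): a dict with "fx", "fy", "cx", "cy" (pixels), "view" (4x4, takes a point from world to camera coordinates). Camera axes: x right, y down, z forward; pixel columns grow to the right and rows downward; lengths in m; the calibration is good to about 2 mm. A picture is of the moment at which its call begins: read the wrist's pose just before it. camera_info takes no time and is no camera call; for the wrist camera it gives the pose at the moment of the call.
- manip.job_done(): hands the job in, once; it reports no verdict.
The state is a dict: "t": time; "q": joint angles; "qvel": joint speeds; "joint_efforts": joint torques, N m; "tool_pos": TCP position; "ee_rot": TCP orientation; "wrist_force": force on the tool from outside, world axes, zero at the start; "torque": the same for the moment, N m; "finger_gap": opening from 0.0 (shut) to 1.0 (fully open).
Only numpy, scipy, OpenCV 4.12 (cv2) and the standard library are available. Lean on these libraries where they do the work, as an engineer would, in place of code of your own. Each camera call takes 0.05 s, during which the arm holds its last target.

## Working session

There is one attempt and no reset: what is moved stays moved. The work goes in short steps, Python scripts to look and compute and a shell command to move; the robot and the scene stay as the last step left them, time stands still between calls to the robot, and variables do not carry over. Pictures are saved under pics/ and viewed, and the job is handed in when it is done.

```bash
mkdir -p pics; ls
python3 - <<'E'
from rig import manip, grab_frame, camera_info
import cv2,numpy as np
print(manip.get_state())
for n in ("top","scene","wrist"):
    c=camera_info(n); print(n,c)
    f,d=grab_frame(n); cv2.imwrite(f"pics/{n}0.png",f); np.save(f"pics/{n}0.npy",d)
E
```

```text
pics
{'t': 0.0, 'q': array([ 1.22321140e+00,  1.16498358e-01,  1.44225333e+00, -1.48846281e-05,
        1.58400621e+00, -3.77804150e-02]), 'qvel': array([-5.28876376e-05,  4.11061052e-05, -4.02557238e-04, -1.07385199e-03,
        2.00979363e-03, -6.16028808e-04]), 'joint_efforts': array([-1.08586726e-03, -7.21267033e+01, -6.22631192e+01,  7.80922850e-02,
        2.36264599e-02, -1.09662428e-04]), 'tool_pos': array([0.20579157, 0.64288025, 0.40400413]), 'ee_rot': array([-1.04263672e-04,  1.54283594e-01,  9.88026433e-01, -5.73264401e-04]), 'wrist_force': array([-0.11561315,  0.64175027, -0.85123477]), 'torque': array([-0.06713625,  0.01485156,  0.04177883]), 'finger_gap': 0.999798530181025}
top {'fx': 397.83094508696206, 'fy': 397.83094508696206, 'cx': 281.91141391904705, 'cy': 208.73276752492893, 'view': array([[-0.01232679, -0.99984024,  0.01294364,  0.31060773],
       [-0.99182884,  0.01058215, -0.12713601,  0.5730809 ],
       [ 0.12697873, -0.01440506, -0.99180084,  0.93037911],
       [ 0.        ,  0.        ,  0.        ,  1.        ]])}
scene {'fx': 432.46844840604734, 'fy': 432.46844840604734, 'cx': 269.50560969102986, 'cy': 214.79512305527885, 'view': array([[ 0.83568356, -0.54909529,  0.01128507, -0.30582989],
       [-0.26440551, -0.42024612, -0.86803394,  0.36802196],
       [ 0.48137585,  0.72241786, -0.49637659,  0.52120045],
       [ 0.        ,  0.        ,  0.        ,  1.        ]])}
wrist {'fx': 307.0185734453393, 'fy': 307.0185734453393, 'cx': 275.5369979990784, 'cy': 213.84632397648005, 'view': array([[ 0.30452452,  0.95250378, -0.00117181, -0.67440326],
       [ 0.91757029, -0.29302538,  0.26870221, -0.03192012],
       [ 0.2555965 , -0.08290163, -0.96322258,  0.39096293],
       [ 0.        ,  0.        ,  0.        ,  1.        ]])}
```

View pics/top0.png

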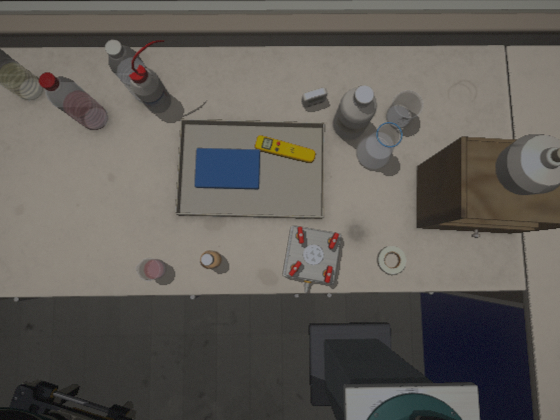

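View pics/scene0.png

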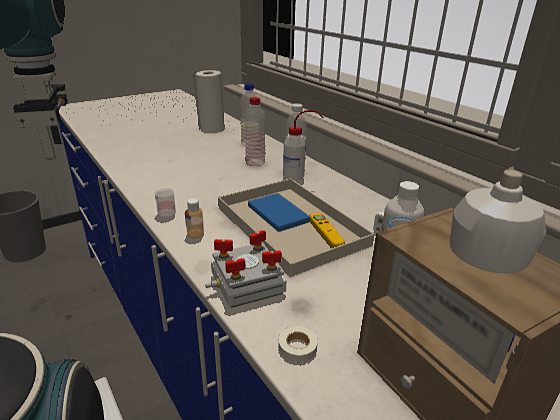

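View pics/wrist0.png

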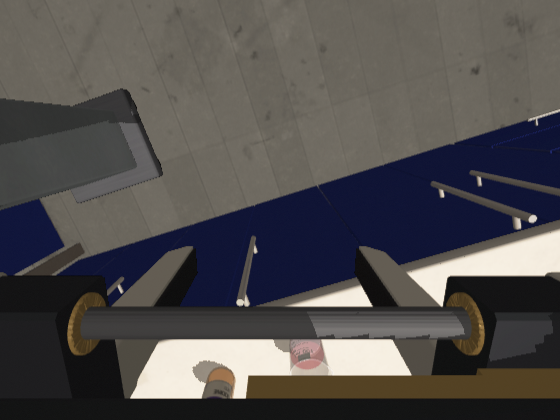

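```bash
cat > h.py <<'E'
import numpy as np,cv2
from rig import manip, grab_frame, camera_info
def pts(n,f,d,mask,c=None):
    c=c or camera_info(n); v,u=np.nonzero(mask&(d>0)); z=d[v,u]
    P=np.stack([(u-c['cx'])/c['fx']*z,(v-c['cy'])/c['fy']*z,z,np.ones_like(z)],0)
    return (np.linalg.inv(c['view'])@P)[:3].T,u,v
def red(f):
    b,g,r=[f[...,i].astype(int) for i in range(3)]
    return (r>90)&(g<0.4*r)&(b<0.4*r)
E
python3 - <<'E'
from h import *
for n in("top","scene"):
    f=cv2.imread(f"pics/{n}0.png");d=np.load(f"pics/{n}0.npy")
    k,l,s,ce=cv2.connectedComponentsWithStats(red(f).astype(np.uint8))
    for i in range(1,k):
        if s[i,4]<15: continue
        p,u,v=pts(n,f,d,l==i)
        zt=p[:,2]
        m=(zt>0.085)&(zt<0.115)
        if m.sum()<5: continue
        q=p[m]; t=q[q[:,2]>0.095]
        c=t[:,:2].mean(0); w,V=np.linalg.eigh(np.cov((t[:,:2]-c).T))
        e=(t[:,:2]-c)@V[:,1]
        print(n,ce[i].round(),s[i,4],len(t),'z',np.percentile(zt,[2,50,98]).round(4),'c',c.round(4),'mid',(c+V[:,1]*(e.max()+e.min())/2).round(4),'ang',np.degrees(np.arctan2(V[1,1],V[0,1])).round(1),'len',np.ptp(e).round(4),w)
f=cv2.imread("pics/top0.png")
cv2.imwrite("pics/topz.png",cv2.resize(f[210:300,260:420],None,fx=5,fy=5,interpolation=cv2.INTER_NEAREST))
E
```

```text
top [300. 235.] 50 46 z [0.0946 0.0975 0.1008] c [0.5095 0.2649] mid [0.5098 0.265 ] ang -174.0 len 0.0341 [7.83908083e-06 1.19414721e-04]
top [335. 236.] 24 22 z [0.0945 0.097  0.1002] c [0.5053 0.1864] mid [0.505  0.1867] ang 138.1 len 0.0143 [6.05906214e-06 1.61203032e-05]
top [331. 244.] 29 25 z [0.0875 0.0969 0.0997] c [0.4869 0.1949] mid [0.4874 0.1947] ang 154.4 len 0.0162 [9.25483403e-06 1.96455344e-05]
top [297. 265.] 25 23 z [0.0944 0.0971 0.1006] c [0.4434 0.2724] mid [0.4426 0.2737] ang 120.9 len 0.0168 [5.10538749e-06 2.10211487e-05]
top [329. 270.] 27 24 z [0.0946 0.0967 0.1006] c [0.4311 0.2016] mid [0.431  0.2016] ang 152.0 len 0.014 [6.99787857e-06 1.57764888e-05]
top [292. 272.] 25 22 z [0.0945 0.097  0.1   ] c [0.4276 0.2846] mid [0.4275 0.2847] ang 156.3 len 0.0151 [4.51159986e-06 1.92776823e-05]
top [327. 278.] 31 26 z [0.0862 0.0969 0.1002] c [0.4116 0.2073] mid [0.4124 0.2073] ang 175.1 len 0.0174 [6.73191749e-06 2.09103565e-05]
scene [256. 234.] 46 40 z [0.094  0.0973 0.0996] c [0.5045 0.2627] mid [0.5063 0.2628] ang -178.4 len 0.0334 [6.40559678e-06 1.02174230e-04]
scene [223. 241.] 51 42 z [0.0935 0.0973 0.0993] c [0.4317 0.2762] mid [0.4317 0.2762] ang 146.1 len 0.0347 [3.12199377e-06 1.19662715e-04]
scene [271. 253.] 61 52 z [0.0941 0.097  0.0993] c [0.4936 0.188 ] mid [0.4933 0.1882] ang 154.4 len 0.034 [6.14985615e-06 1.08395784e-04]
scene [234. 262.] 66 60 z [0.0934 0.097  0.0991] c [0.4179 0.2021] mid [0.4188 0.2018] ang 163.2 len 0.0355 [6.96585497e-06 1.18678157e-04]
```

View pics/topz.png

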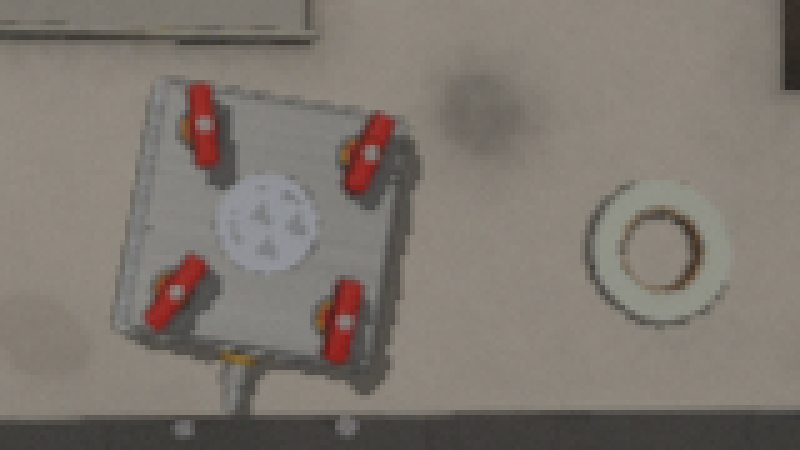

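Run:
```python
from h import *
S=np.array([[38,38],[38,-38],[-38,-38],[-38,38]])/1e3
G=np.array([[.5085,.264],[.496,.190],[.4215,.2045],[.4355,.2785]])
for n in("top","scene"):
    f=cv2.imread(f"pics/{n}0.png");d=np.load(f"pics/{n}0.npy")
    p,u,v=pts(n,f,d,red(f)); k=p[:,2]>0.0955
    # rays onto the wing-top plane z=.099
    c=camera_info(n);R=c['view'][:3,:3];o=-R.T@c['view'][:3,3]
    r=np.stack([(u-c['cx'])/c['fx'],(v-c['cy'])/c['fy'],np.ones(len(u))],1)@R
    q=(o+r*((.099-o[2])/r[:,2])[:,None])[:,:2]
    M=[]
    for i in range(4):
        t=q[k&(np.hypot(*(p[:,:2]-G[i]).T)<.026)]
        (cx,cy),wh,a=cv2.minAreaRect((t*1000).astype(np.float32))
        w,V=np.linalg.eigh(np.cov(t.T)); ang=np.degrees(np.arctan2(V[1,1],V[0,1]))%180
        a2=(a if wh[0]>wh[1] else a+90)%180
        M.append([cx/1e3,cy/1e3]); print(n,i+1,len(t),np.round([cx,cy],1),t.mean(0).round(4),np.round(wh,1),a2,ang.round(1))
    M=np.array(M);m=M.mean(0);D=M-m
    th=np.arctan2((S[:,0]*D[:,1]-S[:,1]*D[:,0]).sum(),(S*D).sum())
    Rm=np.array([[np.cos(th),-np.sin(th)],[np.sin(th),np.cos(th)]])
    print('centre',m,'yaw',np.degrees(th));print((m+S@Rm.T).round(4),'res mm',((D-S@Rm.T)*1e3).round(1).tolist())
```

```text
top 1 43 [509.6 265.3] [0.509  0.2651] [33.9  9.4] 7.688248157501221 6.4
top 2 42 [495.9 191.1] [0.4968 0.1907] [ 8.8 33.4] 155.20325469970703 154.0
top 3 47 [420.8 204.6] [0.4208 0.2048] [ 9.1 34.1] 165.8253402709961 163.6
top 4 42 [435.7 279.2] [0.4356 0.2786] [ 9.3 33.4] 140.14625549316406 142.0
centre [0.46551842 0.23505031] yaw -10.657786474059165
[[0.5099 0.2654]
 [0.4958 0.1907]
 [0.4211 0.2047]
 [0.4352 0.2794]] res mm [[-0.3, -0.1], [0.1, 0.4], [-0.4, -0.2], [0.5, -0.2]]
scene 1 40 [504.  261.3] [0.5033 0.2608] [11.1 33.2] 179.66407775878906 0.5
scene 2 43 [492.  186.7] [0.493  0.1863] [10.2 33.4] 147.63164138793945 153.4
scene 3 55 [417.8 200.3] [0.4167 0.2002] [12.3 34.7] 166.55233001708984 163.0
scene 4 37 [430.6 273.9] [0.4306 0.2745] [ 7.4 34.6] 147.67505645751953 147.5
centre [0.46109809 0.23053423] yaw -9.783937005636309
[[0.505  0.2615]
 [0.4921 0.1866]
 [0.4172 0.1995]
 [0.4301 0.2744]] res mm [[-1.0, -0.2], [-0.0, 0.0], [0.6, 0.8], [0.5, -0.6]]
```

```bash
cat >> h.py <<'E'
from scipy.spatial.transform import Rotation as Ro
def go(x,y,zg,wing):  # grasp point target, wing yaw deg -> row numbers
    s=manip.get_state(); w,a,b,c=s['ee_rot']; R=Ro.from_quat([a,b,c,w])
    ty=np.radians(wing+90) 
    cur=R.as_matrix()[:,1]; dy=(ty-np.arctan2(cur[1],cur[0])+np.pi/2)%np.pi-np.pi/2
    T=np.arctan2(cur[1],cur[0])+dy
    Y=np.array([np.cos(T),np.sin(T),0]);Z=np.array([0,0,-1.]);X=np.cross(Y,Z)
    rv=(R.inv()*Ro.from_matrix(np.stack([X,Y,Z],1))).as_rotvec()
    d=np.array([x,y,zg+.167])-s['tool_pos']
    print('t',round(s['t'],2),'row',rv.round(4).tolist(),(R.inv().apply(d)*1000).round(1).tolist(),'tcp',s['tool_pos'].round(4),'gap',round(s['finger_gap'],3),'F',s['wrist_force'].round(1),'M',s['torque'].round(3))
E
python3 -c "
from h import *
go(.508,.264,.16,7)"
```

```text
t 0.15 row [-0.0008, -0.0002, -0.432] [-403.3, -268.7, 77.4] tcp [0.2058 0.6429 0.4042] gap 1.0 F [0.1 0.6 0.9] M [ 0.01  -0.002  0.013]
```

```bash
python3 -m crank '[[0,0,-0.1,-400,-268,77,40],[0,0,-0.2,-400,-268,77,40],[0,0,-0.3,-400,-268,77,40],[0,0,-0.43,-400,-268,77,40],[0,0,-0.43,-400,-268,77,40]]' 40; python3 -c "
from h import *
go(.508,.264,.16,7)"
```

```text
t: 0.65
tool_pos: [0.36, 0.4477, 0.3648]
ee_rot: [0.0, -0.063, 0.998, -0.0]
wrist_force: [0.7, 0.9, 0.8]
finger_gap: 0.619
t 0.65 row [-0.0001, 0.0001, 0.0032] [-123.9, -200.8, 37.9] tcp [0.36   0.4477 0.3648] gap 0.619 F [0.7 0.9 0.8] M [ 0.035 -0.019  0.014]
```

```bash
python3 -m crank '[[0,0,0,-124,-201,38,40],[0,0,0,-124,-201,38,40],[0,0,0,-124,-201,38,40],[0,0,0,-124,-201,38,40],[0,0,0,-124,-201,38,40]]'
python3 - <<'E'
from h import *
go(.508,.264,.16,7)
f,d=grab_frame("wrist"); cv2.imwrite("pics/w1.png",f); np.save("pics/w1.npy",d)
print(camera_info("wrist"))
E
```

```text
t: 1.15
tool_pos: [0.5075, 0.2625, 0.3268]
ee_rot: [-0.0, -0.06, 0.998, -0.0]
wrist_force: [-0.1, 0.8, -0.0]
finger_gap: 0.4
t 1.15 row [-0.0003, -0.0001, -0.0029] [-0.6, 1.4, -0.2] tcp [0.5075 0.2625 0.3268] gap 0.4 F [-0.1  0.8 -0. ] M [ 0.087 -0.034 -0.016]
{'fx': 307.0185734453393, 'fy': 307.0185734453393, 'cx': 275.5369979990784, 'cy': 213.84632397648005, 'view': array([[-0.11774189,  0.99304229, -0.00196379, -0.19695836],
       [ 0.9566183 ,  0.11395346,  0.26813436, -0.52727044],
       [ 0.26649254,  0.02969205, -0.96337953,  0.17118495],
       [ 0.        ,  0.        ,  0.        ,  1.        ]])}
```

View pics/w1.png

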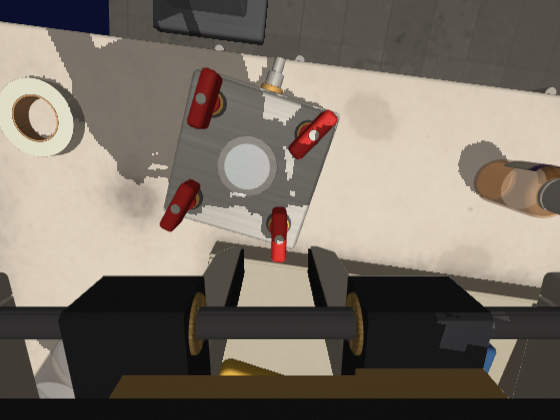

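Run:
```python
from h import *
c=camera_info("wrist");R=c['view'][:3,:3];o=-R.T@c['view'][:3,3]
S=np.array([[38,38],[38,-38],[-38,-38],[-38,38]])/1e3
f=cv2.imread("pics/w1.png")
cv2.imwrite("pics/w1z.png",cv2.resize(f[60:270,150:350],None,fx=2.8,fy=2.8,interpolation=cv2.INTER_NEAREST))
def cast(u,v,h):
    r=np.array([(u-c['cx'])/c['fx'],(v-c['cy'])/c['fy'],1])@R; return (o+r*(h-o[2])/r[2])[:2]
hsv=cv2.cvtColor(f,cv2.COLOR_BGR2HSV)
M=[]
for u,v in [(279,240),(176,210),(200,98),(313,135)]:
    w=hsv[v-7:v+8,u-7:u+8]; m=(w[...,1]<90)
    k,l,s,ce=cv2.connectedComponentsWithStats(m.astype(np.uint8))
    i=min([j for j in range(1,k) if 6<s[j,4]<60],key=lambda j:np.hypot(*(ce[j]-7)))
    uu,vv=ce[i]+[u-7,v-7]; M.append(cast(uu,vv,.099)); print(uu,vv,s[i,4],M[-1].round(4))
M=np.array(M);m=M.mean(0);D=M-m
th=np.arctan2((S[:,0]*D[:,1]-S[:,1]*D[:,0]).sum(),(S*D).sum())
Rm=np.array([[np.cos(th),-np.sin(th)],[np.sin(th),np.cos(th)]])
print(m,np.degrees(th),(m+S@Rm.T).round(4).tolist(),((D-S@Rm.T)*1e3).round(1).tolist())
d=np.load("pics/w1.npy")
msk=red(f); p,u,v=pts("wrist",f,d,msk,c)
for i in range(4):
    k=(np.hypot(*(p[:,:2]-M[i]).T)<.024)&(p[:,2]>.0965)
    r=np.array([cast(a,b,.099) for a,b in zip(u[k],v[k])])
    (cx,cy),wh,a=cv2.minAreaRect((r*1000).astype(np.float32)); a2=(a if wh[0]>wh[1] else a+90)%180
    w,V=np.linalg.eigh(np.cov(r.T)); print(i+1,k.sum(),np.round([cx,cy],1),np.round(wh,1),round(a2,1),np.degrees(np.arctan2(V[1,1],V[0,1])).round(1)%180,np.median(p[k,2]).round(4))
```

```text
286.0 241.5 12 [0.5124 0.2668]Traceback (most recent call last):
  File "<stdin>", line 13, in <module>
ValueError: min() iterable argument is empty
```

View pics/w1z.png

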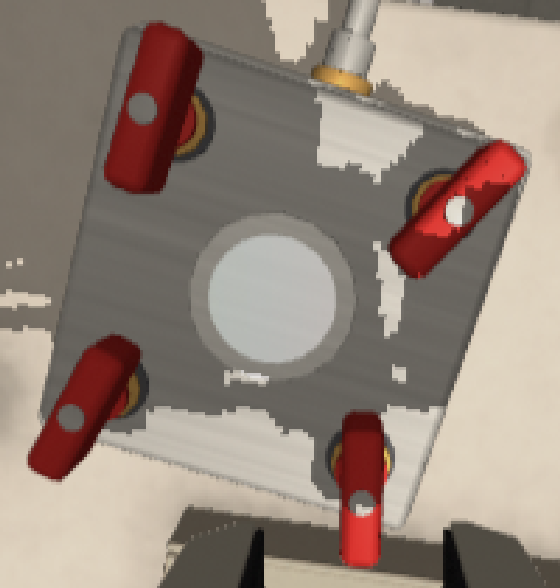

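```bash
cat > meas.py <<'E'
from h import *
def cast(c,u,v,h):
    R=c['view'][:3,:3];o=-R.T@c['view'][:3,3]
    r=np.array([(u-c['cx'])/c['fx'],(v-c['cy'])/c['fy'],1])@R; return (o+r*(h-o[2])/r[2])[:2]
E
python3 - <<'E'
from meas import *
c=camera_info("wrist"); f=cv2.imread("pics/w1.png"); d=np.load("pics/w1.npy")
S=np.array([[38,38],[38,-38],[-38,-38],[-38,38]])/1e3
M=np.array([cast(c,u-.5+.18,v-.5+.18,.099) for u,v in [(279.3,239.3),(175,209.3),(201.1,98.6),(313.9,135.4)]])
m=M.mean(0);D=M-m
th=np.arctan2((S[:,0]*D[:,1]-S[:,1]*D[:,0]).sum(),(S*D).sum())
Rm=np.array([[np.cos(th),-np.sin(th)],[np.sin(th),np.cos(th)]])
print(m,np.degrees(th),(m+S@Rm.T).round(4).tolist(),((D-S@Rm.T)*1e3).round(1).tolist())
b,g,r=[f[...,i].astype(int) for i in range(3)]
msk=(r>50)&(g<.5*r)&(b<.5*r); p,u,v=pts("wrist",f,d,msk,c)
for i in range(4):
    near=np.hypot(*(p[:,:2]-M[i]).T)<.024
    k=near&(p[:,2]>.0955)
    q=np.array([cast(c,a,b_,.099) for a,b_ in zip(u[k],v[k])])
    (cx,cy),wh,a=cv2.minAreaRect((q*1000).astype(np.float32)); a2=(a if wh[0]>wh[1] else a+90)%180
    w,V=np.linalg.eigh(np.cov(q.T)); print(i+1,k.sum(),np.round([cx,cy],1),np.round(wh,1),round(a2,1),np.degrees(np.arctan2(V[1,1],V[0,1])).round(1)%180,np.percentile(p[near,2],[50,80,95]).round(4))
E
```

```text
[0.46714063 0.23117547] -10.515591245502247 [[0.5114, 0.2616], [0.4976, 0.1869], [0.4228, 0.2007], [0.4367, 0.2755]] [[-0.4, 0.0], [0.1, -0.1], [0.1, 0.2], [0.2, -0.1]]
1 625 [509.7 261.2] [37.2 10.3] 5.2 5.800000000000011 [0.0976 0.0983 0.0989]
2 659 [496.2 187.9] [10.5 37.3] 155.5 155.1 [0.0972 0.0981 0.0988]
3 855 [423.1 201.5] [10.6 36.4] 165.9 166.0 [0.097  0.0979 0.0987]
4 801 [436.4 274.5] [10.5 36.7] 142.0 142.3 [0.0973 0.0981 0.0987]
```

```bash
python3 -c "
from h import *
go(.5108,.2622,.089,5.5)"
```

```text
t 1.2 row [-0.0021, -0.0006, 0.0217] [-1.5, 2.6, 69.6] tcp [0.5097 0.2596 0.3256] gap 0.4 F [-0.2 -3.  -1.2] M [-0.079  0.001 -0.005]
```

```bash
cat >> h.py <<'E'
SC={1:(.5095,.2649),2:(.4957,.1902),3:(.4209,.2041),4:(.4347,.2788)}
def st():
    s=manip.get_state(); w,a,b,c=s['ee_rot']; y=Ro.from_quat([a,b,c,w]).as_matrix()[:,1]
    print('t',round(s['t'],2),'tcp',(s['tool_pos']*1e3).round(1),'yawY',np.degrees(np.arctan2(y[1],y[0])).round(2),'gap',round(s['finger_gap'],3),'F',s['wrist_force'].round(1),'M',s['torque'].round(3))
E
python3 -m crank '[[0,0,0.01,0,4,20,40],[0,0,0.02,0,5,45,40],[0,0,0.02,0,5,70,40],[0,0,0.02,0,5,70,40]]'
python3 -c "
from h import *
st();go(*SC[1],.089,5.5)
f,d=grab_frame('wrist'); cv2.imwrite('pics/w2.png',f)"
```

```text
t: 1.6
tool_pos: [0.5051, 0.2695, 0.2539]
ee_rot: [-0.002, -0.05, 0.999, -0.001]
wrist_force: [0.0, 0.5, -0.5]
finger_gap: 0.398
t 1.6 tcp [505.1 269.5 253.9] yawY 95.74 gap 0.398 F [ 0.   0.5 -0.5] M [0.012 0.034 0.036]
t 1.6 row [-0.0018, -0.0049, 0.0042] [-3.9, -5.0, -2.2] tcp [0.5051 0.2695 0.2539] gap 0.398 F [ 0.   0.5 -0.5] M [0.012 0.034 0.036]
```

View pics/w2.png

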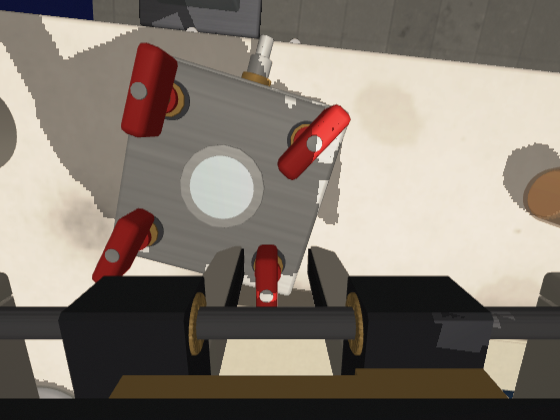

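```bash
python3 -c "
from h import *
st();go(*SC[1],.089,5.5)"
```

```text
t 1.65 tcp [505.5 269.7 256.1] yawY 95.74 gap 0.399 F [-0.1 -0.3 -0.1] M [ 0.068  0.015 -0.052]
t 1.65 row [-0.001, -0.0026, 0.0043] [-3.5, -5.1, 0.1] tcp [0.5055 0.2697 0.2561] gap 0.399 F [-0.1 -0.3 -0.1] M [ 0.068  0.015 -0.052]
```

```bash
python3 -m crank '[[0,0,0,-3,-5,0,40],[0,0,0,-3,-5,0,40],[0,0,0,-3,-5,0,25]]' 50
python3 -c "
from h import *
st();go(*SC[1],.089,5.5)"
```

```text
t: 1.95
tool_pos: [0.5096, 0.265, 0.2585]
ee_rot: [0.001, -0.05, 0.999, 0.0]
wrist_force: [-0.1, 0.1, 0.0]
finger_gap: 0.354
t 1.95 tcp [509.6 265.  258.5] yawY 95.72 gap 0.354 F [-0.1  0.1  0. ] M [0.014 0.013 0.031]
t 1.95 row [0.0005, 0.0015, 0.0039] [0.1, -0.1, 2.5] tcp [0.5096 0.265  0.2585] gap 0.354 F [-0.1  0.1  0. ] M [0.014 0.013 0.031]
```

Centred; z is 2.5 mm high. Lower slightly and close.

```bash
python3 -m crank '[[0,0,0,0,0,2,0],[0,0,0,0,0,2,0],[0,0,0,0,0,2,0],[0,0,0,0,0,2,0]]' 50
python3 -c "
from h import *
st();go(*SC[1],.089,5.5)"
```

```text
t: 2.35
tool_pos: [0.5093, 0.265, 0.2553]
ee_rot: [-0.0, -0.05, 0.999, -0.0]
wrist_force: [-0.6, -2.8, 0.9]
finger_gap: 0.117
t 2.35 tcp [509.3 265.  255.3] yawY 95.74 gap 0.117 F [-0.6 -2.8  0.9] M [-0.387  0.041 -0.066]
t 2.35 row [-0.0004, -0.0001, 0.0042] [-0.2, -0.1, -0.7] tcp [0.5093 0.265  0.2553] gap 0.117 F [-0.6 -2.8  0.9] M [-0.387  0.041 -0.066]
```

```bash
python3 -m crank '[[0,0,0.15,0,0,0.5,0],[0,0,0.3,0,0,1,0],[0,0,0.45,0,0,1.6,0],[0,0,0.6,0,0,2.1,0],[0,0,0.75,0,0,2.6,0]]'
python3 -c "
from h import *
st()"
python3 -m crank '[[0,0,0,0,0,0,0],[0,0,0,0,0,0,0]]'
python3 -c "
from h import *
st()"
```

```text
t: 2.85
tool_pos: [0.5093, 0.265, 0.2527]
ee_rot: [0.0, 0.322, 0.947, -0.0]
wrist_force: [-0.4, -2.3, 1.3]
finger_gap: 0.116
t 2.85 tcp [509.3 265.  252.7] yawY 52.43 gap 0.116 F [-0.4 -2.3  1.3] M [-0.428  0.045  0.311]
t: 3.05
tool_pos: [0.5093, 0.265, 0.2527]
ee_rot: [0.0, 0.317, 0.948, -0.0]
wrist_force: [0.1, -4.1, 0.9]
finger_gap: 0.113
t 3.05 tcp [509.3 265.  252.7] yawY 53.02 gap 0.113 F [ 0.1 -4.1  0.9] M [-0.493  0.062 -0.25 ]
```

```bash
python3 -m crank '[[0,0,0,0,0,0,40],[0,0,0,0,0,0,40],[0,0,0,0,0,-20,40],[0,0,0,0,0,-48,40],[0,0,0,0,0,-48,40]]'
python3 -c "
from h import *
st();go(*SC[3],.135,166)"
```

```text
t: 3.55
tool_pos: [0.5098, 0.2654, 0.3045]
ee_rot: [0.002, 0.318, 0.948, 0.002]
wrist_force: [0.2, -0.1, 0.0]
finger_gap: 0.4
t 3.55 tcp [509.8 265.4 304.5] yawY 52.87 gap 0.4 F [ 0.2 -0.1  0. ] M [0.008 0.002 0.035]
t 3.55 row [0.0041, 0.003, -0.4038] [33.8, -102.6, 1.9] tcp [0.5098 0.2654 0.3045] gap 0.4 F [ 0.2 -0.1  0. ] M [0.008 0.002 0.035]
```

```bash
python3 -m crank '[[0,0,-0.14,12,-36,0,40],[0,0,-0.28,25,-75,0,40],[0,0,-0.4,33,-102,0,40],[0,0,-0.4,33,-102,0,40],[0,0,-0.4,33,-102,0,40]]'
python3 -c "
from h import *
st();go(*SC[3],.089,166)"
```

```text
t: 4.05
tool_pos: [0.4212, 0.2038, 0.3008]
ee_rot: [0.0, 0.125, 0.992, 0.0]
wrist_force: [0.9, -0.3, 0.4]
finger_gap: 0.4
t 4.05 tcp [421.2 203.8 300.8] yawY 75.64 gap 0.4 F [ 0.9 -0.3  0.4] M [-0.008  0.025 -0.003]
t 4.05 row [0.0008, 0.0007, -0.0063] [0.4, 0.2, 44.8] tcp [0.4212 0.2038 0.3008] gap 0.4 F [ 0.9 -0.3  0.4] M [-0.008  0.025 -0.003]
```

```bash
python3 -m crank '[[0,0,0,0,0,22,40],[0,0,0,0,0,45,25],[0,0,0,0,0,45,20],[0,0,0,0,0,45,20]]'
python3 -c "
from h import *
st();go(*SC[3],.089,166)"
python3 -m crank '[[0,0,0,0,0,0,0],[0,0,0,0,0,0,0],[0,0,0,0,0,0,0]]' 50
python3 -c "
from h import *
st();go(*SC[3],.089,166)"
```

```text
t: 4.45
tool_pos: [0.4218, 0.2042, 0.2558]
ee_rot: [-0.0, 0.125, 0.992, -0.0]
wrist_force: [-0.6, -0.3, 0.6]
finger_gap: 0.218
t 4.45 tcp [421.8 204.2 255.8] yawY 75.66 gap 0.218 F [-0.6 -0.3  0.6] M [-0.006 -0.011  0.05 ]
t 4.45 row [-0.0005, -0.0008, -0.0059] [0.9, -0.3, -0.2] tcp [0.4218 0.2042 0.2558] gap 0.218 F [-0.6 -0.3  0.6] M [-0.006 -0.011  0.05 ]
t: 4.75
tool_pos: [0.4216, 0.2038, 0.2568]
ee_rot: [0.001, 0.125, 0.992, -0.0]
wrist_force: [-0.3, -5.4, 5.3]
finger_gap: 0.114
t 4.75 tcp [421.6 203.8 256.8] yawY 75.68 gap 0.114 F [-0.3 -5.4  5.3] M [-0.889  0.126  0.142]
t 4.75 row [0.0, 0.0014, -0.0056] [0.8, 0.1, 0.8] tcp [0.4216 0.2038 0.2568] gap 0.114 F [-0.3 -5.4  5.3] M [-0.889  0.126  0.142]
```

```bash
python3 -m crank '[[0,0,0.15,0,0,0.5,0],[0,0,0.3,0,0,1,0],[0,0,0.45,0,0,1.6,0],[0,0,0.6,0,0,2.1,0],[0,0,0.75,0,0,2.6,0]]'
python3 -m crank '[[0,0,0,0,0,0,0],[0,0,0,0,0,0,0]]'
python3 -c "
from h import *
st()"
python3 -m crank '[[0,0,0,0,0,0,40],[0,0,0,0,0,0,40],[0,0,0,0,0,-20,40],[0,0,0,0,0,-48,40],[0,0,0,0,0,-48,40]]'
python3 -c "
from h import *
st();go(*SC[2],.135,155.3)"
```

```text
t: 5.25
tool_pos: [0.4214, 0.2035, 0.2542]
ee_rot: [0.001, 0.482, 0.876, -0.001]
wrist_force: [-6.1, -11.8, 8.9]
finger_gap: 0.117
t: 5.45
tool_pos: [0.4214, 0.2034, 0.2541]
ee_rot: [0.001, 0.48, 0.877, -0.001]
wrist_force: [-4.7, -10.4, 9.3]
finger_gap: 0.115
t 5.45 tcp [421.4 203.4 254.1] yawY 32.66 gap 0.115 F [ -4.7 -10.4   9.3] M [-1.897  0.929 -0.302]
t: 5.95
tool_pos: [0.4219, 0.2042, 0.3048]
ee_rot: [0.001, 0.479, 0.878, 0.002]
wrist_force: [-0.2, 0.5, 0.1]
finger_gap: 0.399
t 5.95 tcp [421.9 204.2 304.8] yawY 32.72 gap 0.399 F [-0.2  0.5  0.1] M [-0.021 -0.004  0.006]
t 5.95 row [0.0049, 0.002, -0.5686] [-51.7, 54.6, 3.1] tcp [0.4219 0.2042 0.3048] gap 0.399 F [-0.2  0.5  0.1] M [-0.021 -0.004  0.006]
```

```bash
sed -i 's/^SC=.*/SC={1:(.5093,.2643),2:(.4955,.1893),3:(.4203,.2028),4:(.4343,.2780)}/' h.py
python3 -m crank '[[0,0,-0.14,-15,15,0,40],[0,0,-0.28,-35,35,0,40],[0,0,-0.42,-51,53,0,40],[0,0,-0.57,-51,53,0,40],[0,0,-0.57,-51,53,0,40]]'
python3 -c "
from h import *
st();go(*SC[2],.089,155.3)"
```

```text
t: 6.45
tool_pos: [0.4939, 0.1895, 0.3003]
ee_rot: [-0.0, 0.212, 0.977, -0.0]
wrist_force: [0.1, -0.5, -0.5]
finger_gap: 0.402
t 6.45 tcp [493.9 189.5 300.3] yawY 65.51 gap 0.402 F [ 0.1 -0.5 -0.5] M [-0.048  0.006  0.007]
t 6.45 row [-0.0005, -0.0007, 0.0036] [-1.6, 0.5, 44.3] tcp [0.4939 0.1895 0.3003] gap 0.402 F [ 0.1 -0.5 -0.5] M [-0.048  0.006  0.007]
```

```bash
python3 -m crank '[[0,0,0,-1.5,0,22,40],[0,0,0,-1.5,0,44,25],[0,0,0,-1.5,0,44,20],[0,0,0,-1.5,0,44,20]]'
python3 -c "
from h import *
st();go(*SC[2],.089,155.3)"
python3 -m crank '[[0,0,0,0,0,0,0],[0,0,0,0,0,0,0],[0,0,0,0,0,0,0]]' 50
python3 -c "
from h import *
st();go(*SC[2],.089,155.3)"
```

```text
t: 6.85
tool_pos: [0.4946, 0.1891, 0.2574]
ee_rot: [-0.0, 0.214, 0.977, -0.0]
wrist_force: [0.1, -0.0, -0.1]
finger_gap: 0.213
t 6.85 tcp [494.6 189.1 257.4] yawY 65.24 gap 0.213 F [ 0.1 -0.  -0.1] M [ 0.027 -0.053 -0.009]
t 6.85 row [-0.0002, -0.0003, -0.0011] [-0.7, 0.5, 1.4] tcp [0.4946 0.1891 0.2574] gap 0.213 F [ 0.1 -0.  -0.1] M [ 0.027 -0.053 -0.009]
t: 7.15
tool_pos: [0.4952, 0.1896, 0.2585]
ee_rot: [0.001, 0.214, 0.977, 0.001]
wrist_force: [4.5, 8.9, -2.2]
finger_gap: 0.114
t 7.15 tcp [495.2 189.6 258.5] yawY 65.34 gap 0.114 F [ 4.5  8.9 -2.2] M [ 1.28  -0.596 -0.013]
t 7.15 row [0.0034, 0.0015, 0.0006] [-0.4, -0.1, 2.5] tcp [0.4952 0.1896 0.2585] gap 0.114 F [ 4.5  8.9 -2.2] M [ 1.28  -0.596 -0.013]
```

```bash
python3 -m crank '[[0,0,0.15,0,0.7,0.5,0],[0,0,0.3,0,0.7,1,0],[0,0,0.45,0,0.7,1.6,0],[0,0,0.6,0,0.7,2.1,0],[0,0,0.75,0,0.7,2.6,0]]'
python3 -m crank '[[0,0,0,0,0,0,0],[0,0,0,0,0,0,0]]'
python3 -c "
from h import *
st()"
python3 -m crank '[[0,0,0,0,0,0,40],[0,0,0,0,0,0,40],[0,0,0,0,0,-20,40],[0,0,0,0,0,-46,40],[0,0,0,0,0,-46,40]]'
python3 -c "
from h import *
st();go(*SC[4],.135,142)"
```

```text
t: 7.65
tool_pos: [0.4953, 0.1899, 0.2558]
ee_rot: [0.0, 0.559, 0.829, 0.001]
wrist_force: [-0.1, 2.9, 1.4]
finger_gap: 0.114
t: 7.85
tool_pos: [0.4954, 0.1898, 0.2558]
ee_rot: [0.0, 0.554, 0.832, 0.001]
wrist_force: [-0.4, 3.9, 6.3]
finger_gap: 0.116
t 7.85 tcp [495.4 189.8 255.8] yawY 22.65 gap 0.116 F [-0.4  3.9  6.3] M [ 0.476  0.203 -0.269]
t: 8.35
tool_pos: [0.4956, 0.1897, 0.3038]
ee_rot: [0.001, 0.555, 0.832, 0.002]
wrist_force: [-0.0, 0.0, -1.2]
finger_gap: 0.397
t 8.35 tcp [495.6 189.7 303.8] yawY 22.51 gap 0.397 F [-0.   0.  -1.2] M [-0.063  0.031  0.012]
t 8.35 row [0.0039, 0.0016, -0.5147] [105.1, -22.8, 1.6] tcp [0.4956 0.1897 0.3038] gap 0.397 F [-0.   0.  -1.2] M [-0.063  0.031  0.012]
```

```bash
sed -i 's/^SC=.*/SC={1:(.5093,.2645),2:(.4954,.1902),3:(.4206,.2030),4:(.4345,.2784)}/' h.py
python3 -m crank '[[0,0,-0.14,35,-8,0,40],[0,0,-0.28,75,-16,0,40],[0,0,-0.42,105,-23,0,40],[0,0,-0.51,105,-23,0,40],[0,0,-0.51,105,-23,0,40]]'
python3 -c "
from h import *
st();go(*SC[4],.089,142)"
```

```text
t: 8.85
tool_pos: [0.4334, 0.2784, 0.2999]
ee_rot: [-0.0, 0.327, 0.945, -0.0]
wrist_force: [0.2, 0.1, -0.7]
finger_gap: 0.402
t 8.85 tcp [433.4 278.4 299.9] yawY 51.87 gap 0.402 F [ 0.2  0.1 -0.7] M [-0.012 -0.031  0.009]
t 8.85 row [-0.0006, -0.0, -0.0022] [-0.9, 0.7, 43.9] tcp [0.4334 0.2784 0.2999] gap 0.402 F [ 0.2  0.1 -0.7] M [-0.012 -0.031  0.009]
```

```bash
python3 -m crank '[[0,0,0,-0.5,0.5,22,40],[0,0,0,-0.5,0.5,45,25],[0,0,0,-0.5,0.5,45,20],[0,0,0,-0.5,0.5,45,20]]'
python3 -c "
from h import *
st();go(*SC[4],.089,142)"
python3 -m crank '[[0,0,0,0,0,0,0],[0,0,0,0,0,0,0],[0,0,0,0,0,0,0]]' 50
python3 -c "
from h import *
st();go(*SC[4],.089,142)"
```

```text
t: 9.25
tool_pos: [0.4348, 0.2776, 0.2556]
ee_rot: [-0.0, 0.33, 0.944, -0.0]
wrist_force: [0.3, 0.2, 0.3]
finger_gap: 0.219
t 9.25 tcp [434.8 277.6 255.6] yawY 51.52 gap 0.219 F [0.3 0.2 0.3] M [ 0.001 -0.002 -0.014]
t 9.25 row [-0.0008, -0.0002, -0.0084] [0.8, 0.4, -0.4] tcp [0.4348 0.2776 0.2556] gap 0.219 F [0.3 0.2 0.3] M [ 0.001 -0.002 -0.014]
t: 9.55
tool_pos: [0.4349, 0.2781, 0.2567]
ee_rot: [0.001, 0.329, 0.944, 0.001]
wrist_force: [1.5, -0.3, 5.7]
finger_gap: 0.112
t 9.55 tcp [434.9 278.1 256.7] yawY 51.61 gap 0.112 F [ 1.5 -0.3  5.7] M [-0.096 -0.301  0.163]
t 9.55 row [0.0018, 0.001, -0.0068] [0.5, 0.0, 0.7] tcp [0.4349 0.2781 0.2567] gap 0.112 F [ 1.5 -0.3  5.7] M [-0.096 -0.301  0.163]
```

```bash
python3 -m crank '[[0,0,0.15,0,0,0.5,0],[0,0,0.3,0,0,1,0],[0,0,0.45,0,0,1.6,0],[0,0,0.6,0,0,2.1,0],[0,0,0.75,0,0,2.6,0]]'
python3 -m crank '[[0,0,0,0,0,0,0],[0,0,0,0,0,0,0],[0,0,0,0,0,0,0]]'
python3 -c "
from h import *
st()"
```

```text
t: 10.05
tool_pos: [0.4347, 0.2779, 0.254]
ee_rot: [0.0, 0.654, 0.756, 0.0]
wrist_force: [-4.0, -4.0, 9.1]
finger_gap: 0.113
t: 10.35
tool_pos: [0.4347, 0.2779, 0.254]
ee_rot: [0.0, 0.652, 0.758, 0.0]
wrist_force: [-2.3, -3.3, 7.8]
finger_gap: 0.111
t 10.35 tcp [434.7 277.9 254. ] yawY 8.62 gap 0.111 F [-2.3 -3.3  7.8] M [-0.657  0.508 -0.246]
```

```bash
python3 -m crank '[[0,0,0,0,0,0,40],[0,0,0,0,0,0,40],[0,0,0,0,0,-20,40],[0,0,0,0,0,-46,40],[0,0,0,0,0,-46,40]]'
python3 - <<'E'
from h import *
st();go(*SC[1],.135,-37)
f,d=grab_frame("scene");cv2.imwrite("pics/s2.png",cv2.resize(f[210:320,180:330],None,fx=4,fy=4))
E
```

```text
t: 10.85
tool_pos: [0.435, 0.2783, 0.3022]
ee_rot: [0.001, 0.652, 0.758, 0.002]
wrist_force: [-0.6, -0.2, -0.2]
finger_gap: 0.4
t 10.85 tcp [435.  278.3 302.2] yawY 8.65 gap 0.4 F [-0.6 -0.2 -0.2] M [-0.03   0.038  0.033]
t 10.85 row [0.0044, 0.0, -0.774] [-24.8, 71.4, 0.4] tcp [0.435  0.2783 0.3022] gap 0.4 F [-0.6 -0.2 -0.2] M [-0.03   0.038  0.033]
```

View pics/s2.png

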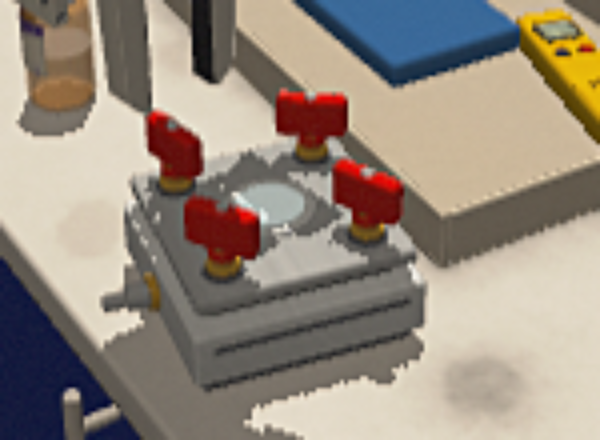

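The scene crop shows all four red wings turned clockwise ((175,140), (312,120), (222,228), (368,195) in the zoom) and the cover looks flat. On to round two, starting at screw 1.

```bash
python3 -m crank '[[0,0,-0.15,-5,15,0,40],[0,0,-0.3,-12,35,0,40],[0,0,-0.45,-24,71,0,40],[0,0,-0.6,-24,71,0,40],[0,0,-0.77,-24,71,0,40]]'
python3 -m crank '[[0,0,0,0,0,0,40],[0,0,0,0,0,0,40]]'
python3 -c "
from h import *
st();go(*SC[1],.087,-37)"
```

```text
t: 11.4
tool_pos: [0.509, 0.2646, 0.2973]
ee_rot: [-0.001, 0.326, 0.945, -0.001]
wrist_force: [0.2, -0.2, -0.6]
finger_gap: 0.4
t: 11.6
tool_pos: [0.5082, 0.2649, 0.2981]
ee_rot: [-0.0, 0.331, 0.944, -0.0]
wrist_force: [-0.3, -0.0, 0.6]
finger_gap: 0.402
t 11.6 tcp [508.2 264.9 298.1] yawY 51.36 gap 0.402 F [-0.3 -0.   0.6] M [-0.062 -0.008  0.01 ]
t 11.6 row [-0.0008, -0.0004, -0.0287] [-1.1, 0.4, 44.1] tcp [0.5082 0.2649 0.2981] gap 0.402 F [-0.3 -0.   0.6] M [-0.062 -0.008  0.01 ]
```

```bash
python3 -m crank '[[0,0,-0.03,-1,0,22,40],[0,0,-0.03,-1,0,44,25],[0,0,-0.03,-1,0,44,20],[0,0,-0.03,-1,0,44,20]]'
python3 -c "
from h import *
st();go(*SC[1],.087,-37)"
python3 -m crank '[[0,0,0,0,0,0,0],[0,0,0,0,0,0,0],[0,0,0,0,0,0,0]]' 50
python3 -c "
from h import *
st();go(*SC[1],.087,-37)"
```

```text
t: 12.0
tool_pos: [0.5091, 0.2644, 0.2552]
ee_rot: [-0.0, 0.316, 0.949, -0.0]
wrist_force: [-0.7, 0.3, 1.5]
finger_gap: 0.216
t 12.0 tcp [509.1 264.4 255.2] yawY 53.21 gap 0.216 F [-0.7  0.3  1.5] M [ 0.039 -0.024 -0.011]
t 12.0 row [-0.0004, -0.0002, 0.0037] [-0.1, 0.2, 1.2] tcp [0.5091 0.2644 0.2552] gap 0.216 F [-0.7  0.3  1.5] M [ 0.039 -0.024 -0.011]
t: 12.3
tool_pos: [0.5094, 0.2645, 0.2561]
ee_rot: [0.001, 0.315, 0.949, 0.001]
wrist_force: [-0.6, 1.3, 6.8]
finger_gap: 0.116
t 12.3 tcp [509.4 264.5 256.1] yawY 53.31 gap 0.116 F [-0.6  1.3  6.8] M [ 0.105  0.08  -0.176]
t 12.3 row [0.0018, 0.0007, 0.0054] [0.1, -0.0, 2.1] tcp [0.5094 0.2645 0.2561] gap 0.116 F [-0.6  1.3  6.8] M [ 0.105  0.08  -0.176]
```

```bash
python3 -m crank '[[0,0,0.1,0,0,0.4,0],[0,0,0.2,0,0,0.7,0],[0,0,0.2,0,0,0.7,0],[0,0,0.2,0,0,0.7,0]]'
python3 -c "
from h import *
st()"
python3 -m crank '[[0,0,0.15,0,0,0.5,0],[0,0,0.15,0,0,0.5,0],[0,0,0.15,0,0,0.5,0]]'
python3 -c "
from h import *
st()"
```

```text
t: 12.7
tool_pos: [0.5094, 0.2645, 0.2555]
ee_rot: [0.001, 0.408, 0.913, 0.001]
wrist_force: [-1.3, 0.3, 7.6]
finger_gap: 0.113
t 12.7 tcp [509.4 264.5 255.5] yawY 41.86 gap 0.113 F [-1.3  0.3  7.6] M [-0.015  0.238 -0.096]
t: 13.0
tool_pos: [0.5093, 0.2645, 0.2549]
ee_rot: [0.0, 0.475, 0.88, 0.001]
wrist_force: [-1.4, -0.3, 7.4]
finger_gap: 0.117
t 13.0 tcp [509.3 264.5 254.9] yawY 33.25 gap 0.117 F [-1.4 -0.3  7.4] M [-0.077  0.322 -0.228]
```

```bash
python3 -m crank '[[0,0,0.15,0,0,0.5,0],[0,0,0.15,0,0,0.5,0],[0,0,0.15,0,0,0.5,0]]'
python3 -c "
from h import *
st()"
python3 -m crank '[[0,0,0,0,0,0,40],[0,0,0,0,0,0,40],[0,0,0,0,0,-20,40],[0,0,0,0,0,-46,40],[0,0,0,0,0,-46,40]]'
python3 -c "
from h import *
st();go(*SC[3],.135,-57.3)"
```

```text
t: 13.3
tool_pos: [0.5093, 0.2645, 0.2545]
ee_rot: [0.0, 0.54, 0.842, 0.001]
wrist_force: [-1.5, 0.4, 8.3]
finger_gap: 0.113
t 13.3 tcp [509.3 264.5 254.5] yawY 24.65 gap 0.113 F [-1.5  0.4  8.3] M [-0.143  0.452 -0.237]
t: 13.8
tool_pos: [0.5096, 0.2645, 0.3026]
ee_rot: [0.001, 0.54, 0.842, 0.002]
wrist_force: [0.1, -0.2, 1.0]
finger_gap: 0.398
t 13.8 tcp [509.6 264.5 302.6] yawY 24.69 gap 0.398 F [ 0.1 -0.2  1. ] M [-0.068  0.019  0.03 ]
t 13.8 row [0.0044, 0.0003, -0.1398] [-18.7, -106.6, 0.2] tcp [0.5096 0.2645 0.3026] gap 0.398 F [ 0.1 -0.2  1. ] M [-0.068  0.019  0.03 ]
```

```bash
python3 -m crank '[[0,0,-0.07,-6,-35,0,40],[0,0,-0.14,-13,-75,0,40],[0,0,-0.14,-19,-106,0,40],[0,0,-0.14,-19,-106,0,40],[0,0,-0.14,-19,-106,0,40]]'
python3 -c "
from h import *
st();go(*SC[3],.087,-57.3)"
```

```text
t: 14.3
tool_pos: [0.4206, 0.2026, 0.2992]
ee_rot: [0.0, 0.48, 0.878, 0.0]
wrist_force: [0.1, 0.2, -0.1]
finger_gap: 0.403
t 14.3 tcp [420.6 202.6 299.2] yawY 32.69 gap 0.403 F [ 0.1  0.2 -0.1] M [-0.077  0.091 -0.001]
t 14.3 row [0.0009, 0.0001, -0.0002] [0.3, 0.2, 45.2] tcp [0.4206 0.2026 0.2992] gap 0.403 F [ 0.1  0.2 -0.1] M [-0.077  0.091 -0.001]
```

```bash
python3 -m crank '[[0,0,0,0,0,22,40],[0,0,0,0,0,45,25],[0,0,0,0,0,45,20],[0,0,0,0,0,45,20]]'
python3 -m crank '[[0,0,0,0,0,0,0],[0,0,0,0,0,0,0],[0,0,0,0,0,0,0]]' 50
python3 -c "
from h import *
st();go(*SC[3],.087,-57.3)"
python3 -m crank '[[0,0,0.1,0,0,0.4,0],[0,0,0.2,0,0,0.7,0],[0,0,0.2,0,0,0.7,0],[0,0,0.2,0,0,0.7,0]]'
python3 -c "
from h import *
st()"
python3 -m crank '[[0,0,0.15,0,0,0.5,0],[0,0,0.15,0,0,0.5,0],[0,0,0.15,0,0,0.5,0]]'
python3 -c "
from h import *
st()"
```

```text
t: 14.7
tool_pos: [0.4213, 0.2031, 0.2543]
ee_rot: [-0.0, 0.479, 0.878, -0.0]
wrist_force: [-0.2, 0.2, -0.6]
finger_gap: 0.216
t: 15.0
tool_pos: [0.4211, 0.2029, 0.2552]
ee_rot: [0.001, 0.479, 0.878, 0.001]
wrist_force: [0.7, 2.2, 6.0]
finger_gap: 0.114
t 15.0 tcp [421.1 202.9 255.2] yawY 32.71 gap 0.114 F [0.7 2.2 6. ] M [ 0.096 -0.167 -0.211]
t 15.0 row [0.0018, 0.0002, 0.0001] [0.3, -0.4, 1.2] tcp [0.4211 0.2029 0.2552] gap 0.114 F [0.7 2.2 6. ] M [ 0.096 -0.167 -0.211]
t: 15.4
tool_pos: [0.421, 0.2029, 0.2546]
ee_rot: [0.0, 0.565, 0.825, 0.001]
wrist_force: [0.7, 0.0, 5.9]
finger_gap: 0.112
t 15.4 tcp [421.  202.9 254.6] yawY 21.24 gap 0.112 F [0.7 0.  5.9] M [-0.084  0.253 -0.155]
t: 15.7
tool_pos: [0.4209, 0.2028, 0.2541]
ee_rot: [0.0, 0.625, 0.781, 0.001]
wrist_force: [-3.3, 0.1, 7.9]
finger_gap: 0.117
t 15.7 tcp [420.9 202.8 254.1] yawY 12.64 gap 0.117 F [-3.3  0.1  7.9] M [-0.204  0.465 -0.246]
```

```bash
for i in 1; do :; done
python3 -m crank '[[0,0,0.15,0,0,0.5,0],[0,0,0.15,0,0,0.5,0],[0,0,0.15,0,0,0.5,0]]'
python3 -c "
from h import *
st()"
python3 -m crank '[[0,0,0.1,0,0,0.4,0],[0,0,0.1,0,0,0.4,0],[0,0,0.1,0,0,0.4,0]]'
python3 -c "
from h import *
st()"
```

```text
t: 16.0
tool_pos: [0.4209, 0.2028, 0.2535]
ee_rot: [0.0, 0.682, 0.732, 0.0]
wrist_force: [-3.2, -1.1, 7.5]
finger_gap: 0.116
t 16.0 tcp [420.9 202.8 253.5] yawY 4.04 gap 0.116 F [-3.2 -1.1  7.5] M [-0.217  0.701 -0.27 ]
t: 16.3
tool_pos: [0.4208, 0.2028, 0.2532]
ee_rot: [0.0, 0.717, 0.697, 0.0]
wrist_force: [-5.0, -1.0, 10.1]
finger_gap: 0.115
t 16.3 tcp [420.8 202.8 253.2] yawY -1.67 gap 0.115 F [-5.  -1.  10.1] M [-0.242  0.908 -0.008]
```

```bash
python3 -m crank '[[0,0,0.08,0,0,0.3,0],[0,0,0.08,0,0,0.3,0],[0,0,0.08,0,0,0.3,0]]'
python3 -c "
from h import *
st()"
```

```text
t: 16.6
tool_pos: [0.4208, 0.2029, 0.253]
ee_rot: [-0.0, 0.745, 0.668, 0.0]
wrist_force: [-6.4, -1.3, 9.6]
finger_gap: 0.114
t 16.6 tcp [420.8 202.9 253. ] yawY -6.24 gap 0.114 F [-6.4 -1.3  9.6] M [-0.326  1.142  0.029]
```

```bash
python3 -m crank '[[0,0,0.08,0,0,0.3,0],[0,0,0.08,0,0,0.3,0],[0,0,0.08,0,0,0.3,0]]'
python3 -c "
from h import *
st()"
```

```text
t: 16.9
tool_pos: [0.4207, 0.2029, 0.2528]
ee_rot: [-0.0, 0.771, 0.637, 0.0]
wrist_force: [-7.7, -2.0, 12.5]
finger_gap: 0.119
t 16.9 tcp [420.7 202.9 252.8] yawY -10.82 gap 0.119 F [-7.7 -2.  12.5] M [-0.369  1.399  0.168]
```

```bash
python3 -m crank '[[0,0,0,0,0,0,40],[0,0,0,0,0,0,40],[0,0,0,0,0,-20,40],[0,0,0,0,0,-46,40],[0,0,0,0,0,-46,40]]'
python3 -c "
from h import *
st();go(*SC[1],.135,-65.35)"
```

```text
t: 17.4
tool_pos: [0.4213, 0.203, 0.3007]
ee_rot: [0.001, 0.771, 0.637, 0.002]
wrist_force: [-0.6, -0.5, 0.7]
finger_gap: 0.397
t 17.4 tcp [421.3 203.  300.7] yawY -10.83 gap 0.397 F [-0.6 -0.5  0.7] M [-0.066  0.066 -0.024]
t 17.4 row [0.0042, -0.0012, -0.6192] [77.0, 74.9, -0.8] tcp [0.4213 0.203  0.3007] gap 0.397 F [-0.6 -0.5  0.7] M [-0.066  0.066 -0.024]
```

```bash
python3 -m crank '[[0,0,-0.15,20,20,0,40],[0,0,-0.3,50,50,0,40],[0,0,-0.45,77,75,0,40],[0,0,-0.6,77,75,0,40],[0,0,-0.62,77,75,0,40]]'
python3 -m crank '[[0,0,0,0,0,0,40],[0,0,0,0,0,0,40]]'
python3 -c "
from h import *
st();go(*SC[1],.086,-65.35)"
```

```text
t: 17.9
tool_pos: [0.5093, 0.2646, 0.2961]
ee_rot: [-0.0, 0.538, 0.843, -0.001]
wrist_force: [-0.7, -0.3, -0.4]
finger_gap: 0.402
t: 18.1
tool_pos: [0.5085, 0.264, 0.2975]
ee_rot: [0.0, 0.541, 0.841, 0.0]
wrist_force: [-0.7, -0.0, 0.0]
finger_gap: 0.398
t 18.1 tcp [508.5 264.  297.5] yawY 24.48 gap 0.398 F [-0.7 -0.   0. ] M [-0.047 -0.021  0.02 ]
t 18.1 row [0.0002, 0.0, -0.0029] [0.1, 0.9, 44.5] tcp [0.5085 0.264  0.2975] gap 0.398 F [-0.7 -0.   0. ] M [-0.047 -0.021  0.02 ]
```

```bash
python3 -m crank '[[0,0,0,0,0.9,22,40],[0,0,0,0,0.9,44,25],[0,0,0,0,0.9,44,20],[0,0,0,0,0.9,44,20]]'
python3 -m crank '[[0,0,0,0,0,0,0],[0,0,0,0,0,0,0],[0,0,0,0,0,0,0]]' 50
python3 -c "
from h import *
st();go(*SC[1],.086,-65.35)"
python3 -m crank '[[0,0,0.1,0,0,0.4,0],[0,0,0.1,0,0,0.4,0],[0,0,0.1,0,0,0.4,0]]'
python3 -c "
from h import *
st()"
python3 -m crank '[[0,0,0.1,0,0,0.4,0],[0,0,0.1,0,0,0.4,0],[0,0,0.1,0,0,0.4,0]]'
python3 -c "
from h import *
st()"
```

```text
t: 18.5
tool_pos: [0.5096, 0.2645, 0.2542]
ee_rot: [0.0, 0.54, 0.842, 0.0]
wrist_force: [-0.3, -0.3, 0.6]
finger_gap: 0.214
t: 18.8
tool_pos: [0.5096, 0.2646, 0.2549]
ee_rot: [0.0, 0.54, 0.842, 0.0]
wrist_force: [-7.9, -2.7, 7.0]
finger_gap: 0.114
t 18.8 tcp [509.6 264.6 254.9] yawY 24.66 gap 0.114 F [-7.9 -2.7  7. ] M [-0.656  1.279 -0.191]
t 18.8 row [0.0001, 0.0, 0.0001] [0.0, -0.3, 1.9] tcp [0.5096 0.2646 0.2549] gap 0.114 F [-7.9 -2.7  7. ] M [-0.656  1.279 -0.191]
t: 19.1
tool_pos: [0.5096, 0.2646, 0.2546]
ee_rot: [0.0, 0.581, 0.814, 0.0]
wrist_force: [-8.5, -4.4, 9.1]
finger_gap: 0.116
t 19.1 tcp [509.6 264.6 254.6] yawY 18.93 gap 0.116 F [-8.5 -4.4  9.1] M [-0.7    1.402 -0.038]
t: 19.4
tool_pos: [0.5096, 0.2646, 0.2543]
ee_rot: [0.0, 0.621, 0.784, -0.0]
wrist_force: [-9.2, -4.2, 8.0]
finger_gap: 0.116
t 19.4 tcp [509.6 264.6 254.3] yawY 13.19 gap 0.116 F [-9.2 -4.2  8. ] M [-0.843  1.518 -0.089]
```

```bash
python3 -m crank '[[0,0,0.1,0,0,0.4,0],[0,0,0.1,0,0,0.4,0],[0,0,0.1,0,0,0.4,0]]'
python3 -c "
from h import *
st()"
python3 -m crank '[[0,0,0.08,0,0,0.3,0],[0,0,0.08,0,0,0.3,0],[0,0,0.08,0,0,0.3,0]]'
python3 -c "
from h import *
st()"
```

```text
t: 19.7
tool_pos: [0.5095, 0.2646, 0.2539]
ee_rot: [0.0, 0.66, 0.752, -0.0]
wrist_force: [-9.2, -4.0, 9.0]
finger_gap: 0.11
t 19.7 tcp [509.5 264.6 253.9] yawY 7.47 gap 0.11 F [-9.2 -4.   9. ] M [-0.839  1.605 -0.03 ]
t: 20.0
tool_pos: [0.5095, 0.2646, 0.2538]
ee_rot: [0.0, 0.689, 0.725, -0.0]
wrist_force: [-9.9, -5.8, 10.1]
finger_gap: 0.115
t 20.0 tcp [509.5 264.6 253.8] yawY 2.9 gap 0.115 F [-9.9 -5.8 10.1] M [-0.951  1.822  0.117]
```

```bash
python3 -m crank '[[0,0,0.08,0,0,0.3,0],[0,0,0.08,0,0,0.3,0],[0,0,0.08,0,0,0.3,0]]'
python3 -c "
from h import *
st()"
```

```text
t: 20.3
tool_pos: [0.5095, 0.2646, 0.2536]
ee_rot: [0.0, 0.717, 0.697, -0.0]
wrist_force: [-11.1, -4.8, 13.2]
finger_gap: 0.114
t 20.3 tcp [509.5 264.6 253.6] yawY -1.68 gap 0.114 F [-11.1  -4.8  13.2] M [-0.945  2.026  0.303]
```

```bash
python3 -m crank '[[0,0,0.06,0,0,0.2,0],[0,0,0.06,0,0,0.2,0],[0,0,0.06,0,0,0.2,0]]'
python3 -c "
from h import *
st()"
```

```text
t: 20.6
tool_pos: [0.5095, 0.2646, 0.2535]
ee_rot: [0.0, 0.738, 0.675, -0.0]
wrist_force: [-10.5, -5.5, 14.2]
finger_gap: 0.116
t 20.6 tcp [509.5 264.6 253.5] yawY -5.11 gap 0.116 F [-10.5  -5.5  14.2] M [-1.006  2.088  0.388]
```

```bash
python3 -m crank '[[0,0,0,0,0,0,40],[0,0,0,0,0,0,40],[0,0,0,0,0,-20,40],[0,0,0,0,0,-46,40],[0,0,0,0,0,-46,40]]'
python3 -c "
from h import *
st();go(*SC[3],.135,-100.8)"
```

```text
t: 21.1
tool_pos: [0.5103, 0.2649, 0.3014]
ee_rot: [0.001, 0.738, 0.675, 0.003]
wrist_force: [0.1, -0.1, 0.8]
finger_gap: 0.396
t 21.1 tcp [510.3 264.9 301.4] yawY -5.11 gap 0.396 F [ 0.1 -0.1  0.8] M [-0.102  0.11  -0.019]
t 21.1 row [0.0045, -0.0029, 0.0993] [-69.7, -83.8, -1.2] tcp [0.5103 0.2649 0.3014] gap 0.396 F [ 0.1 -0.1  0.8] M [-0.102  0.11  -0.019]
```

```bash
python3 -m crank '[[0,0,0.05,-22,-27,0,40],[0,0,0.1,-46,-55,0,40],[0,0,0.1,-70,-83,0,40],[0,0,0.1,-70,-83,0,40],[0,0,0.1,-70,-83,0,40]]'
python3 -m crank '[[0,0,0,0,0,0,40]]'
python3 -c "
from h import *
st();go(.4206,.2028,.085,-100.8)"
```

```text
t: 21.6
tool_pos: [0.4207, 0.2022, 0.2978]
ee_rot: [0.0, 0.771, 0.637, 0.001]
wrist_force: [-0.1, -0.0, 0.6]
finger_gap: 0.403
t: 21.7
tool_pos: [0.4214, 0.2027, 0.2976]
ee_rot: [0.0, 0.771, 0.637, 0.0]
wrist_force: [-0.1, 0.1, -0.7]
finger_gap: 0.397
t 21.7 tcp [421.4 202.7 297.6] yawY -10.83 gap 0.397 F [-0.1  0.1 -0.7] M [-0.082  0.061  0.049]
t 21.7 row [0.0004, -0.0003, -0.0005] [-0.0, -0.8, 45.6] tcp [0.4214 0.2027 0.2976] gap 0.397 F [-0.1  0.1 -0.7] M [-0.082  0.061  0.049]
```

```bash
python3 -m crank '[[0,0,0,0,-0.8,22,40],[0,0,0,0,-0.8,44,25],[0,0,0,0,-0.8,44,20],[0,0,0,0,-0.8,44,20]]'
python3 -m crank '[[0,0,0,0,0,0,0],[0,0,0,0,0,0,0],[0,0,0,0,0,0,0]]' 50
python3 -c "
from h import *
st()"
python3 -m crank '[[0,0,0.06,0,0,0.2,0],[0,0,0.06,0,0,0.2,0],[0,0,0.06,0,0,0.2,0]]'
python3 -c "
from h import *
st()"
```

```text
t: 22.1
tool_pos: [0.4206, 0.2028, 0.2536]
ee_rot: [-0.0, 0.771, 0.637, -0.001]
wrist_force: [0.1, -0.2, 1.0]
finger_gap: 0.216
t: 22.4
tool_pos: [0.4204, 0.2026, 0.2546]
ee_rot: [0.0, 0.771, 0.637, 0.001]
wrist_force: [2.4, 1.4, 5.4]
finger_gap: 0.117
t 22.4 tcp [420.4 202.6 254.6] yawY -10.83 gap 0.117 F [2.4 1.4 5.4] M [ 0.062 -0.164  0.041]
t: 22.7
tool_pos: [0.4203, 0.2026, 0.2545]
ee_rot: [0.0, 0.789, 0.614, 0.001]
wrist_force: [-0.1, 1.0, 6.2]
finger_gap: 0.114
t 22.7 tcp [420.3 202.6 254.5] yawY -14.26 gap 0.114 F [-0.1  1.   6.2] M [0.069 0.153 0.415]
```

```bash
python3 -m crank '[[0,0,0,0,0,0,40],[0,0,0,0,0,0,40],[0,0,0,0,0,-20,40],[0,0,0,0,0,-46,40],[0,0,0,0,0,-46,40]]'
python3 -c "
from h import *
st();go(*SC[2],.135,-67.35)"
```

```text
t: 23.2
tool_pos: [0.4205, 0.2027, 0.3025]
ee_rot: [0.001, 0.789, 0.614, 0.002]
wrist_force: [-0.1, -0.1, 0.5]
finger_gap: 0.396
t 23.2 tcp [420.5 202.7 302.5] yawY -14.27 gap 0.396 F [-0.1 -0.1  0.5] M [-0.065  0.079  0.034]
t 23.2 row [0.004, -0.0013, -0.6443] [6.4, 75.7, 0.7] tcp [0.4205 0.2027 0.3025] gap 0.396 F [-0.1 -0.1  0.5] M [-0.065  0.079  0.034]
```

```bash
python3 -m crank '[[0,0,-0.14,2,20,0,40],[0,0,-0.28,4,50,0,40],[0,0,-0.42,6,75,0,40],[0,0,-0.56,6,75,0,40],[0,0,-0.64,6,75,0,40]]'
python3 -m crank '[[0,0,0,0,0,0,40],[0,0,0,0,0,0,40]]'
python3 -c "
from h import *
st();go(*SC[2],.087,-67.35)"
```

```text
t: 23.7
tool_pos: [0.4947, 0.1895, 0.2982]
ee_rot: [-0.0, 0.554, 0.832, -0.001]
wrist_force: [-0.7, -0.3, -0.5]
finger_gap: 0.4
t: 23.9
tool_pos: [0.4941, 0.1898, 0.2988]
ee_rot: [-0.0, 0.557, 0.83, -0.0]
wrist_force: [-0.1, -1.1, 0.6]
finger_gap: 0.397
t 23.9 tcp [494.1 189.8 298.8] yawY 22.25 gap 0.397 F [-0.1 -1.1  0.6] M [-0.032  0.054  0.006]
t 23.9 row [-0.0005, -0.0, -0.007] [-0.1, 1.4, 44.8] tcp [0.4941 0.1898 0.2988] gap 0.397 F [-0.1 -1.1  0.6] M [-0.032  0.054  0.006]
```

```bash
python3 -m crank '[[0,0,0,0,1.3,22,40],[0,0,0,0,1.3,44,25],[0,0,0,0,1.3,44,20],[0,0,0,0,1.3,44,20]]'
python3 -m crank '[[0,0,0,0,0,0,0],[0,0,0,0,0,0,0],[0,0,0,0,0,0,0]]' 50
python3 -c "
from h import *
st()"
python3 -m crank '[[0,0,0.14,0,0,0.5,0],[0,0,0.27,0,0,1,0],[0,0,0.4,0,0,1.4,0],[0,0,0.4,0,0,1.4,0],[0,0,0.4,0,0,1.4,0]]'
python3 -c "
from h import *
st()"
python3 -m crank '[[0,0,0.1,0,0,0.4,0],[0,0,0.1,0,0,0.4,0],[0,0,0.1,0,0,0.4,0]]'
python3 -c "
from h import *
st()"
```

```text
t: 24.3
tool_pos: [0.4954, 0.1904, 0.2557]
ee_rot: [-0.0, 0.557, 0.831, -0.0]
wrist_force: [-0.5, 0.2, 1.5]
finger_gap: 0.216
t: 24.6
tool_pos: [0.4955, 0.1903, 0.2565]
ee_rot: [0.0, 0.556, 0.831, 0.0]
wrist_force: [-5.8, -2.3, 7.1]
finger_gap: 0.121
t 24.6 tcp [495.5 190.3 256.5] yawY 22.38 gap 0.121 F [-5.8 -2.3  7.1] M [-0.395  1.059 -0.173]
t: 25.1
tool_pos: [0.4955, 0.1903, 0.2551]
ee_rot: [0.0, 0.711, 0.704, 0.0]
wrist_force: [-3.7, -1.7, 6.0]
finger_gap: 0.117
t 25.1 tcp [495.5 190.3 255.1] yawY -0.56 gap 0.117 F [-3.7 -1.7  6. ] M [-0.384  0.848 -0.324]
t: 25.4
tool_pos: [0.4955, 0.1903, 0.2548]
ee_rot: [0.0, 0.745, 0.667, 0.0]
wrist_force: [-4.1, -2.3, 6.7]
finger_gap: 0.115
t 25.4 tcp [495.5 190.3 254.8] yawY -6.28 gap 0.115 F [-4.1 -2.3  6.7] M [-0.391  0.849 -0.107]
```

```bash
python3 -m crank '[[0,0,0.1,0,0,0.4,0],[0,0,0.1,0,0,0.4,0],[0,0,0.1,0,0,0.4,0]]'
python3 -c "
from h import *
st()"
python3 -m crank '[[0,0,0.1,0,0,0.4,0],[0,0,0.1,0,0,0.4,0],[0,0,0.1,0,0,0.4,0]]'
python3 -c "
from h import *
st()"
```

```text
t: 25.7
tool_pos: [0.4955, 0.1903, 0.2544]
ee_rot: [0.0, 0.777, 0.629, 0.001]
wrist_force: [-3.7, -2.3, 7.4]
finger_gap: 0.115
t 25.7 tcp [495.5 190.3 254.4] yawY -12.01 gap 0.115 F [-3.7 -2.3  7.4] M [-0.396  0.878 -0.032]
t: 26.0
tool_pos: [0.4956, 0.1903, 0.2541]
ee_rot: [0.0, 0.808, 0.59, 0.001]
wrist_force: [-4.7, -2.1, 7.6]
finger_gap: 0.11
t 26.0 tcp [495.6 190.3 254.1] yawY -17.74 gap 0.11 F [-4.7 -2.1  7.6] M [-0.378  0.836 -0.128]
```

```bash
python3 -m crank '[[0,0,0.08,0,0,0.3,0],[0,0,0.08,0,0,0.3,0],[0,0,0.08,0,0,0.3,0]]'
python3 -c "
from h import *
st()"
python3 -m crank '[[0,0,0.08,0,0,0.3,0],[0,0,0.08,0,0,0.3,0],[0,0,0.08,0,0,0.3,0]]'
python3 -c "
from h import *
st()"
```

```text
t: 26.3
tool_pos: [0.4956, 0.1903, 0.2539]
ee_rot: [0.0, 0.831, 0.557, 0.001]
wrist_force: [-5.1, -2.3, 8.7]
finger_gap: 0.112
t 26.3 tcp [495.6 190.3 253.9] yawY -22.31 gap 0.112 F [-5.1 -2.3  8.7] M [-0.499  0.998  0.072]
t: 26.6
tool_pos: [0.4956, 0.1903, 0.2538]
ee_rot: [0.0, 0.852, 0.523, 0.001]
wrist_force: [-4.3, -2.6, 9.9]
finger_gap: 0.117
t 26.6 tcp [495.6 190.3 253.8] yawY -26.89 gap 0.117 F [-4.3 -2.6  9.9] M [-0.589  1.071  0.109]
```

```bash
python3 -m crank '[[0,0,0.07,0,0,0.2,0],[0,0,0.07,0,0,0.2,0],[0,0,0.07,0,0,0.2,0]]'
python3 -c "
from h import *
st()"
```

```text
t: 26.9
tool_pos: [0.4956, 0.1903, 0.2536]
ee_rot: [0.0, 0.87, 0.493, 0.001]
wrist_force: [-6.6, -3.4, 10.7]
finger_gap: 0.116
t 26.9 tcp [495.6 190.3 253.6] yawY -30.89 gap 0.116 F [-6.6 -3.4 10.7] M [-0.646  1.142  0.307]
```

```bash
python3 -m crank '[[0,0,0.04,0,0,0.1,0],[0,0,0.04,0,0,0.1,0],[0,0,0.04,0,0,0.1,0]]'
python3 -c "
from h import *
st()"
python3 -m crank '[[0,0,0,0,0,0,40],[0,0,0,0,0,0,40],[0,0,0,0,0,-20,40],[0,0,0,0,0,-46,40],[0,0,0,0,0,-46,40]]'
python3 -c "
from h import *
st();go(*SC[4],.135,-81.4)"
```

```text
t: 27.2
tool_pos: [0.4956, 0.1903, 0.2536]
ee_rot: [0.0, 0.88, 0.476, 0.001]
wrist_force: [-6.8, -3.0, 12.2]
finger_gap: 0.114
t 27.2 tcp [495.6 190.3 253.6] yawY -33.17 gap 0.114 F [-6.8 -3.  12.2] M [-0.619  1.195  0.454]
t: 27.7
tool_pos: [0.496, 0.1905, 0.3013]
ee_rot: [0.0, 0.88, 0.476, 0.002]
wrist_force: [-0.1, 0.5, 0.2]
finger_gap: 0.399
t 27.7 tcp [496.  190.5 301.3] yawY -33.18 gap 0.399 F [-0.1  0.5  0.2] M [-0.069  0.168  0.017]
t 27.7 row [0.0042, -0.0026, -0.7293] [39.9, -99.5, -0.8] tcp [0.496  0.1905 0.3013] gap 0.399 F [-0.1  0.5  0.2] M [-0.069  0.168  0.017]
```

```bash
python3 -m crank '[[0,0,-0.15,13,-30,0,40],[0,0,-0.3,26,-65,0,40],[0,0,-0.45,40,-99,0,40],[0,0,-0.6,40,-99,0,40],[0,0,-0.73,40,-99,0,40]]'
python3 -m crank '[[0,0,0,0,0,0,40],[0,0,0,0,0,0,40]]'
python3 -c "
from h import *
st();go(.4347,.2780,.087,-81.4)"
```

```text
t: 28.2
tool_pos: [0.4338, 0.2788, 0.2974]
ee_rot: [-0.0, 0.649, 0.761, -0.0]
wrist_force: [0.0, 0.3, 0.1]
finger_gap: 0.403
t: 28.4
tool_pos: [0.4345, 0.2779, 0.2975]
ee_rot: [-0.0, 0.653, 0.757, -0.0]
wrist_force: [0.3, 0.2, -0.2]
finger_gap: 0.4
t 28.4 tcp [434.5 277.9 297.5] yawY 8.41 gap 0.4 F [ 0.3  0.2 -0.2] M [-0.098  0.046  0.016]
t 28.4 row [-0.0002, 0.0001, -0.0033] [0.1, 0.3, 43.5] tcp [0.4345 0.2779 0.2975] gap 0.4 F [ 0.3  0.2 -0.2] M [-0.098  0.046  0.016]
```

```bash
python3 -m crank '[[0,0,0,0,0,22,40],[0,0,0,0,0,43,25],[0,0,0,0,0,43,20],[0,0,0,0,0,43,20]]'
python3 -m crank '[[0,0,0,0,0,0,0],[0,0,0,0,0,0,0],[0,0,0,0,0,0,0]]' 50
python3 -c "
from h import *
st()"
python3 -m crank '[[0,0,0.14,0,0,0.5,0],[0,0,0.27,0,0,1,0],[0,0,0.4,0,0,1.4,0],[0,0,0.4,0,0,1.4,0],[0,0,0.4,0,0,1.4,0]]'
python3 -c "
from h import *
st()"
python3 -m crank '[[0,0,0.1,0,0,0.4,0],[0,0,0.1,0,0,0.4,0],[0,0,0.1,0,0,0.4,0]]'
python3 -c "
from h import *
st()"
```

```text
t: 28.8
tool_pos: [0.4346, 0.2778, 0.2551]
ee_rot: [-0.0, 0.653, 0.758, -0.0]
wrist_force: [0.8, -1.8, -1.3]
finger_gap: 0.219
t: 29.1
tool_pos: [0.4346, 0.278, 0.2559]
ee_rot: [0.0, 0.652, 0.758, 0.001]
wrist_force: [-2.8, -0.9, 6.7]
finger_gap: 0.118
t 29.1 tcp [434.6 278.  255.9] yawY 8.62 gap 0.118 F [-2.8 -0.9  6.7] M [-0.336  0.652 -0.139]
t: 29.6
tool_pos: [0.4345, 0.2781, 0.2546]
ee_rot: [-0.0, 0.79, 0.614, 0.0]
wrist_force: [-4.8, -2.2, 7.4]
finger_gap: 0.116
t 29.6 tcp [434.5 278.1 254.6] yawY -14.31 gap 0.116 F [-4.8 -2.2  7.4] M [-0.371  0.967 -0.313]
t: 29.9
tool_pos: [0.4345, 0.2781, 0.2542]
ee_rot: [-0.0, 0.819, 0.573, 0.0]
wrist_force: [-5.9, -1.9, 8.9]
finger_gap: 0.114
t 29.9 tcp [434.5 278.1 254.2] yawY -20.03 gap 0.114 F [-5.9 -1.9  8.9] M [-0.344  0.981 -0.107]
```

```bash
python3 -m crank '[[0,0,0.1,0,0,0.4,0],[0,0,0.1,0,0,0.4,0],[0,0,0.1,0,0,0.4,0]]'
python3 -c "
from h import *
st()"
python3 -m crank '[[0,0,0.08,0,0,0.3,0],[0,0,0.08,0,0,0.3,0],[0,0,0.08,0,0,0.3,0]]'
python3 -c "
from h import *
st()"
```

```text
t: 30.2
tool_pos: [0.4344, 0.2781, 0.2538]
ee_rot: [-0.0, 0.847, 0.532, 0.0]
wrist_force: [-5.9, -1.5, 8.9]
finger_gap: 0.115
t 30.2 tcp [434.4 278.1 253.8] yawY -25.76 gap 0.115 F [-5.9 -1.5  8.9] M [-0.418  1.196 -0.098]
t: 30.5
tool_pos: [0.4344, 0.2781, 0.2536]
ee_rot: [-0.0, 0.867, 0.498, 0.0]
wrist_force: [-7.1, -2.9, 10.3]
finger_gap: 0.109
t 30.5 tcp [434.4 278.1 253.6] yawY -30.33 gap 0.109 F [-7.1 -2.9 10.3] M [-0.386  1.304  0.021]
```

```bash
python3 -m crank '[[0,0,0.08,0,0,0.3,0],[0,0,0.08,0,0,0.3,0],[0,0,0.08,0,0,0.3,0]]'
python3 -c "
from h import *
st()"
```

```text
t: 30.8
tool_pos: [0.4344, 0.2781, 0.2535]
ee_rot: [-0.0, 0.887, 0.462, 0.0]
wrist_force: [-7.8, -2.8, 12.6]
finger_gap: 0.114
t 30.8 tcp [434.4 278.1 253.5] yawY -34.91 gap 0.114 F [-7.8 -2.8 12.6] M [-0.539  1.49   0.064]
```

```bash
python3 -m crank '[[0,0,0.07,0,0,0.2,0],[0,0,0.07,0,0,0.2,0],[0,0,0.07,0,0,0.2,0]]'
python3 -c "
from h import *
st()"
```

```text
t: 31.1
tool_pos: [0.4344, 0.2781, 0.2533]
ee_rot: [-0.0, 0.902, 0.431, 0.0]
wrist_force: [-8.2, -2.2, 13.9]
finger_gap: 0.115
t 31.1 tcp [434.4 278.1 253.3] yawY -38.91 gap 0.115 F [-8.2 -2.2 13.9] M [-0.497  1.543  0.199]
```

```bash
python3 -m crank '[[0,0,0.06,0,0,0.2,0],[0,0,0.06,0,0,0.2,0],[0,0,0.06,0,0,0.2,0]]'
python3 -c "
from h import *
st()"
```

```text
t: 31.4
tool_pos: [0.4344, 0.2781, 0.2532]
ee_rot: [-0.0, 0.915, 0.404, 0.0]
wrist_force: [-9.6, -2.0, 14.3]
finger_gap: 0.111
t 31.4 tcp [434.4 278.1 253.2] yawY -42.34 gap 0.111 F [-9.6 -2.  14.3] M [-0.483  1.671  0.361]
```

```bash
python3 -m crank '[[0,0,0,0,0,0,40],[0,0,0,0,0,0,40],[0,0,0,0,0,-20,40],[0,0,0,0,0,-46,40],[0,0,0,0,0,-46,40]]'
python3 -c "
from h import *
st();go(.5095,.2646,.135,-95.1)"
```

```text
t: 31.9
tool_pos: [0.435, 0.2782, 0.301]
ee_rot: [-0.0, 0.915, 0.404, 0.002]
wrist_force: [0.5, 0.3, 0.4]
finger_gap: 0.398
t 31.9 tcp [435.  278.2 301. ] yawY -42.35 gap 0.398 F [0.5 0.3 0.4] M [-0.079  0.076  0.03 ]
t 31.9 row [0.0029, -0.0038, -0.6502] [40.2, 64.3, -0.7] tcp [0.435  0.2782 0.301 ] gap 0.398 F [0.5 0.3 0.4] M [-0.079  0.076  0.03 ]
```

```bash
python3 -m crank '[[0,0,-0.14,13,20,0,40],[0,0,-0.28,26,40,0,40],[0,0,-0.42,40,64,0,40],[0,0,-0.56,40,64,0,40],[0,0,-0.65,40,64,0,40]]'
python3 -m crank '[[0,0,0,0,0,0,40],[0,0,0,0,0,0,40]]'
python3 -c "
from h import *
st();go(.5095,.2646,.084,-95.1)"
```

```text
t: 32.4
tool_pos: [0.5093, 0.2641, 0.2966]
ee_rot: [-0.0, 0.736, 0.677, -0.0]
wrist_force: [0.7, 0.3, 0.6]
finger_gap: 0.403
t: 32.6
tool_pos: [0.5086, 0.2644, 0.2972]
ee_rot: [-0.0, 0.739, 0.674, -0.0]
wrist_force: [0.1, 0.4, 0.5]
finger_gap: 0.402
t 32.6 tcp [508.6 264.4 297.2] yawY -5.27 gap 0.402 F [0.1 0.4 0.5] M [-0.07   0.056 -0.024]
t 32.6 row [-0.0003, 0.0002, -0.0029] [0.3, 0.9, 46.2] tcp [0.5086 0.2644 0.2972] gap 0.402 F [0.1 0.4 0.5] M [-0.07   0.056 -0.024]
```

```bash
python3 -m crank '[[0,0,0,0,0.9,22,40],[0,0,0,0,0.9,44,25],[0,0,0,0,0.9,44,20],[0,0,0,0,0.9,44,20]]'
python3 -m crank '[[0,0,0,0,0,0,0],[0,0,0,0,0,0,0],[0,0,0,0,0,0,0]]' 50
python3 -c "
from h import *
st()"
python3 -m crank '[[0,0,0.03,0,0,0.1,0],[0,0,0.03,0,0,0.1,0],[0,0,0.03,0,0,0.1,0]]'
python3 -c "
from h import *
st()"
```

```text
t: 33.0
tool_pos: [0.5095, 0.2644, 0.2539]
ee_rot: [-0.0, 0.738, 0.674, -0.0]
wrist_force: [0.4, -0.9, -0.2]
finger_gap: 0.219
t: 33.3
tool_pos: [0.5094, 0.2646, 0.2549]
ee_rot: [-0.0, 0.738, 0.675, 0.0]
wrist_force: [-5.3, -0.1, 4.8]
finger_gap: 0.113
t 33.3 tcp [509.4 264.6 254.9] yawY -5.1 gap 0.113 F [-5.3 -0.1  4.8] M [-0.014  1.212  0.328]
t: 33.6
tool_pos: [0.5094, 0.2646, 0.2549]
ee_rot: [-0.0, 0.748, 0.664, 0.0]
wrist_force: [-6.2, 0.1, 4.4]
finger_gap: 0.117
t 33.6 tcp [509.4 264.6 254.9] yawY -6.81 gap 0.117 F [-6.2  0.1  4.4] M [-0.044  1.253  0.524]
```

```bash
for k in 1 2; do python3 -c "
from h import *
f=grab_frame('scene');st()"; done
```

```text
t 33.65 tcp [509.4 264.6 254.9] yawY -6.81 gap 0.112 F [-5.2 -0.5  5.5] M [-0.13   1.225  0.51 ]
t 33.7 tcp [509.4 264.6 254.8] yawY -6.81 gap 0.114 F [-6.6  0.4  4.3] M [-0.118  1.22   0.482]
```

```bash
python3 -m crank '[[0,0,0,0,0,0,40],[0,0,0,0,0,0,40],[0,0,0,0,0,-20,40],[0,0,0,0,0,-46,40],[0,0,0,0,0,-46,40]]'
python3 -c "
from h import *
st();go(.4205,.2026,.135,-104.25)"
```

```text
t: 34.2
tool_pos: [0.5101, 0.2646, 0.3034]
ee_rot: [0.001, 0.748, 0.664, 0.003]
wrist_force: [0.7, 0.2, 0.4]
finger_gap: 0.4
t 34.2 tcp [510.1 264.6 303.4] yawY -6.84 gap 0.4 F [0.7 0.2 0.4] M [-0.074  0.105 -0.028]
t 34.2 row [0.0043, -0.003, 0.1294] [-72.2, -81.6, 0.8] tcp [0.5101 0.2646 0.3034] gap 0.4 F [0.7 0.2 0.4] M [-0.074  0.105 -0.028]
```

```bash
python3 -m crank '[[0,0,0.06,-23,-27,0,40],[0,0,0.13,-46,-53,0,40],[0,0,0.13,-72,-81,0,40],[0,0,0.13,-72,-81,0,40],[0,0,0.13,-72,-81,0,40]]'
python3 -m crank '[[0,0,0,0,0,0,40],[0,0,0,0,0,0,40]]'
python3 -c "
from h import *
st();go(.4205,.2026,.085,-104.25)"
```

```text
t: 34.7
tool_pos: [0.4205, 0.2023, 0.2999]
ee_rot: [0.0, 0.79, 0.614, 0.001]
wrist_force: [0.5, 0.2, 0.2]
finger_gap: 0.4
t: 34.9
tool_pos: [0.4212, 0.2029, 0.2993]
ee_rot: [-0.0, 0.789, 0.614, -0.0]
wrist_force: [-0.4, -0.2, 0.3]
finger_gap: 0.4
t 34.9 tcp [421.2 202.9 299.3] yawY -14.26 gap 0.4 F [-0.4 -0.2  0.3] M [-0.027  0.061  0.016]
t 34.9 row [-0.0004, 0.0003, -0.0001] [-0.4, -0.6, 47.3] tcp [0.4212 0.2029 0.2993] gap 0.4 F [-0.4 -0.2  0.3] M [-0.027  0.061  0.016]
```

```bash
python3 -m crank '[[0,0,0,0,-0.6,22,40],[0,0,0,0,-0.6,46,25],[0,0,0,0,-0.6,46,20],[0,0,0,0,-0.6,46,20]]'
python3 -m crank '[[0,0,0,0,0,0,0],[0,0,0,0,0,0,0],[0,0,0,0,0,0,0]]' 50
python3 -c "
from h import *
st()"
python3 -m crank '[[0,0,0.02,0,0,0.1,0],[0,0,0.02,0,0,0.1,0],[0,0,0.02,0,0,0.1,0]]'
python3 -c "
from h import *
st()"
```

```text
t: 35.3
tool_pos: [0.4204, 0.2029, 0.2537]
ee_rot: [-0.0, 0.789, 0.614, -0.001]
wrist_force: [-0.4, -0.0, 1.2]
finger_gap: 0.22
t: 35.6
tool_pos: [0.4203, 0.2028, 0.2547]
ee_rot: [0.0, 0.789, 0.614, 0.001]
wrist_force: [-0.0, 2.3, 6.1]
finger_gap: 0.115
t 35.6 tcp [420.3 202.8 254.7] yawY -14.25 gap 0.115 F [-0.   2.3  6.1] M [0.017 0.067 0.344]
t: 35.9
tool_pos: [0.4203, 0.2028, 0.2547]
ee_rot: [0.0, 0.795, 0.606, 0.001]
wrist_force: [0.8, 0.2, 6.6]
finger_gap: 0.116
t 35.9 tcp [420.3 202.8 254.7] yawY -15.39 gap 0.116 F [0.8 0.2 6.6] M [0.038 0.158 0.464]
```

```bash
python3 -m crank '[[0,0,0,0,0,0,40],[0,0,0,0,0,0,40],[0,0,0,0,0,-20,40],[0,0,0,0,0,-46,40],[0,0,0,0,0,-46,40]]'
python3 -c "
from h import *
st();go(.4956,.1903,.135,-123.2)"
```

```text
t: 36.4
tool_pos: [0.4205, 0.2028, 0.3025]
ee_rot: [0.001, 0.796, 0.606, 0.002]
wrist_force: [0.1, 0.3, -0.4]
finger_gap: 0.398
t 36.4 tcp [420.5 202.8 302.5] yawY -15.42 gap 0.398 F [ 0.1  0.3 -0.4] M [-0.084  0.077 -0.029]
t 36.4 row [0.0028, -0.003, 0.3104] [7.9, 75.8, 0.8] tcp [0.4205 0.2028 0.3025] gap 0.398 F [ 0.1  0.3 -0.4] M [-0.084  0.077 -0.029]
```

```bash
python3 -m crank '[[0,0,0.1,2,20,0,40],[0,0,0.2,5,50,0,40],[0,0,0.31,8,76,0,40],[0,0,0.31,8,76,0,40],[0,0,0.31,8,76,0,40]]'
python3 -m crank '[[0,0,0,0,0,0,40],[0,0,0,0,0,0,40]]'
python3 -c "
from h import *
st();go(.4956,.1903,.085,-123.2)"
```

```text
t: 36.9
tool_pos: [0.4954, 0.19, 0.2985]
ee_rot: [-0.0, 0.879, 0.476, -0.001]
wrist_force: [-0.7, -0.4, -0.5]
finger_gap: 0.398
t: 37.1
tool_pos: [0.4947, 0.1903, 0.2994]
ee_rot: [-0.0, 0.879, 0.476, 0.0]
wrist_force: [-1.0, 0.1, 0.1]
finger_gap: 0.402
t 37.1 tcp [494.7 190.3 299.4] yawY -33.09 gap 0.402 F [-1.   0.1  0.1] M [-0.096  0.117  0.056]
t 37.1 row [-0.0, -0.0001, 0.0019] [0.5, 0.7, 47.4] tcp [0.4947 0.1903 0.2994] gap 0.402 F [-1.   0.1  0.1] M [-0.096  0.117  0.056]
```

```bash
python3 -m crank '[[0,0,0,0.5,0.7,22,40],[0,0,0,0.5,0.7,46,25],[0,0,0,0.5,0.7,46,20],[0,0,0,0.5,0.7,46,20]]'
python3 -m crank '[[0,0,0,0,0,0,0],[0,0,0,0,0,0,0],[0,0,0,0,0,0,0]]' 50
python3 -c "
from h import *
st()"
python3 -m crank '[[0,0,0.01,0,0,0,0],[0,0,0.01,0,0,0,0],[0,0,0.01,0,0,0,0]]'
python3 -c "
from h import *
st()"
```

```text
t: 37.5
tool_pos: [0.496, 0.1903, 0.2539]
ee_rot: [-0.0, 0.879, 0.476, -0.0]
wrist_force: [-0.6, -0.0, 0.4]
finger_gap: 0.216
t: 37.8
tool_pos: [0.4961, 0.1906, 0.2549]
ee_rot: [-0.001, 0.879, 0.476, 0.0]
wrist_force: [-7.5, 3.8, 5.3]
finger_gap: 0.114
t 37.8 tcp [496.1 190.6 254.9] yawY -33.13 gap 0.114 F [-7.5  3.8  5.3] M [0.563 1.335 0.444]
t: 38.1
tool_pos: [0.4961, 0.1906, 0.2548]
ee_rot: [-0.001, 0.882, 0.472, 0.0]
wrist_force: [-7.3, 4.3, 6.3]
finger_gap: 0.116
t 38.1 tcp [496.1 190.6 254.8] yawY -33.7 gap 0.116 F [-7.3  4.3  6.3] M [0.528 1.333 0.479]
```

```bash
python3 -m crank '[[0,0,0,0,0,0,40],[0,0,0,0,0,0,40],[0,0,0,0,0,-20,40],[0,0,0,0,0,-46,40],[0,0,0,0,0,-46,40]]'
python3 -c "
from h import *
st();go(.4344,.2781,.135,-132.35)"
```

```text
t: 38.6
tool_pos: [0.4969, 0.1903, 0.3032]
ee_rot: [0.0, 0.882, 0.471, 0.003]
wrist_force: [-0.3, -1.2, 0.9]
finger_gap: 0.396
t 38.6 tcp [496.9 190.3 303.2] yawY -33.75 gap 0.396 F [-0.3 -1.2  0.9] M [-0.043  0.115  0.006]
t 38.6 row [0.003, -0.0043, 0.15] [38.3, -100.7, 1.1] tcp [0.4969 0.1903 0.3032] gap 0.396 F [-0.3 -1.2  0.9] M [-0.043  0.115  0.006]
```

```bash
python3 -m crank '[[0,0,0.07,13,-33,0,40],[0,0,0.15,26,-67,0,40],[0,0,0.15,38,-100,0,40],[0,0,0.15,38,-100,0,40],[0,0,0.15,38,-100,0,40]]'
python3 -m crank '[[0,0,0,0,0,0,40],[0,0,0,0,0,0,40]]'
python3 -c "
from h import *
st();go(.4344,.2781,.085,-132.35)"
```

```text
t: 39.1
tool_pos: [0.434, 0.2776, 0.2993]
ee_rot: [0.0, 0.914, 0.405, 0.0]
wrist_force: [-0.0, -0.4, -0.2]
finger_gap: 0.4
t: 39.3
tool_pos: [0.4348, 0.2767, 0.2993]
ee_rot: [0.0, 0.915, 0.404, -0.0]
wrist_force: [0.9, -0.3, 0.1]
finger_gap: 0.4
t 39.3 tcp [434.8 276.7 299.3] yawY -42.4 gap 0.4 F [ 0.9 -0.3  0.1] M [-0.031  0.091 -0.046]
t 39.3 row [0.0001, 0.0002, -0.0009] [0.8, -1.3, 47.3] tcp [0.4348 0.2767 0.2993] gap 0.4 F [ 0.9 -0.3  0.1] M [-0.031  0.091 -0.046]
```

```bash
python3 -m crank '[[0,0,0,0.8,-1.3,22,40],[0,0,0,0.8,-1.3,46,25],[0,0,0,0.8,-1.3,46,20],[0,0,0,0.8,-1.3,46,20]]'
python3 -m crank '[[0,0,0,0,0,0,0],[0,0,0,0,0,0,0],[0,0,0,0,0,0,0]]' 50
python3 -c "
from h import *
st()"
python3 -m crank '[[0,0,0.02,0,0,0,0],[0,0,0.02,0,0,0,0],[0,0,0.02,0,0,0,0]]'
python3 -c "
from h import *
st()"
```

```text
t: 39.7
tool_pos: [0.4342, 0.2784, 0.2537]
ee_rot: [0.0, 0.915, 0.404, -0.0]
wrist_force: [1.0, 1.0, -0.3]
finger_gap: 0.216
t: 40.0
tool_pos: [0.4343, 0.2787, 0.2547]
ee_rot: [0.0, 0.915, 0.404, 0.001]
wrist_force: [3.5, -5.2, 5.7]
finger_gap: 0.119
t 40.0 tcp [434.3 278.7 254.7] yawY -42.34 gap 0.119 F [ 3.5 -5.2  5.7] M [-0.842 -0.332  0.321]
t: 40.3
tool_pos: [0.4343, 0.2787, 0.2547]
ee_rot: [0.0, 0.919, 0.395, 0.001]
wrist_force: [2.8, -4.9, 5.4]
finger_gap: 0.117
t 40.3 tcp [434.3 278.7 254.7] yawY -43.47 gap 0.117 F [ 2.8 -4.9  5.4] M [-0.864 -0.407  0.526]
```

```bash
python3 -m crank '[[0,0,0,0,0,0,40],[0,0,0,0,0,0,40],[0,0,0,0,0,-20,40],[0,0,0,0,0,-65,40],[0,0,0,0,0,-110,40]]'
python3 -m crank '[[0,0,0,0,0,0,40],[0,0,0,0,0,0,40],[0,0,0,0,0,0,40]]'
python3 - <<'E'
from h import *
st()
for n in("scene","top"):
    f,d=grab_frame(n); cv2.imwrite(f"pics/{n}_end.png",f)
    g=cv2.imread(f"pics/{n}0.png")
    o=np.hstack([x[210:320,180:330] if n=="scene" else x[215:300,270:420] for x in(g,f)])
    cv2.imwrite(f"pics/{n}_cmp.png",cv2.resize(o,None,fx=2.6,fy=2.6))
E
```

```text
t: 40.8
tool_pos: [0.4335, 0.2787, 0.3642]
ee_rot: [-0.0, 0.919, 0.395, -0.001]
wrist_force: [0.5, 0.0, 0.5]
finger_gap: 0.399
t: 41.1
tool_pos: [0.4336, 0.2788, 0.3621]
ee_rot: [0.0, 0.919, 0.395, -0.001]
wrist_force: [-0.2, 0.0, 0.6]
finger_gap: 0.402
t 41.1 tcp [433.6 278.8 362.1] yawY -43.48 gap 0.402 F [-0.2  0.   0.6] M [-0.025  0.113  0.01 ]
```

View pics/scene_cmp.png

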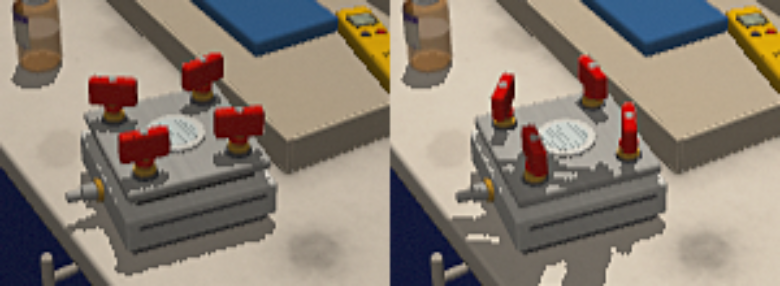

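View pics/top_end.png

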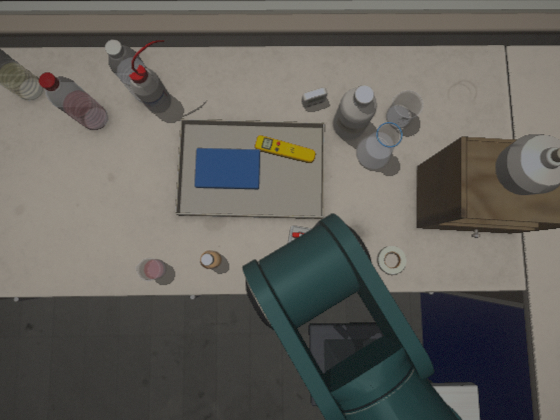

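In the scene comparison the cover sits lower and flat: the dark gap under it at about (215,185) is closed, and all four wings have turned. In the top view the tape (392,260), iodine bottle (210,260), flask (380,145) and beaker (400,115) have not moved, and the hand is clear.

```bash
python3 -c "
from rig import manip
print(manip.job_done())"
```

```text
the job is handed in; nothing more can be done
None
```

The filter cell is closed and handed in at about 41 s of the 72 s. All four screws read snug, but the hand-in gave no verdict and I could not measure washer squeeze directly.

- **First round:** I turned the screws 0.75 rad each in the order 1, 3, 2, 4. All four stayed loose, at about -0.25 to -0.30 N m at rest.
- **Second round:** I worked crosswise, with screws 1 and 3 snug before touching 2 and 4. Screw 1 was drawn in two stages to limit tilt.
- **Final check:** I re-gripped each screw and turned it a further 0.01 to 0.03 rad. The resting torques were:

| Screw | Resting torque (N m) |
|---|---|
| 1 | about 0.50 |
| 2 | 0.48 |
| 3 | 0.46 |
| 4 | 0.53 |

- **Margin:** All four are within the 0.3 to 0.55 N m snug band. Screws 1 and 4 are on its high side, above the 0.45 aim.
- **Disagreement:** My rough estimate from the angle turned after contact gave up to about 0.9 mm of squeeze for screws 1, 2 and 4. For 2 and 4 the torque suggested less, so I trusted the torque.
- **Cover and bench:** The last pictures show the cover down and looking flat, the bystanders apparently where they stood, and the hand clear. I judged flatness by eye only; the 0.34 degree limit was not measured.

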